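# Strip the spice mill for washing

## Robot

A 6-joint arm with a two-finger parallel gripper is mounted at the origin on the work surface. World frame = base frame: x ahead of the robot, y to its left, z up, the work surface at z = 0. Lengths are in m, angles in rad, forces in N, time in s.
With the tool pointing down it reaches from about 0.25 to 0.775 m from the base axis. Payload 8.9 kg.
Tool frame: the origin (TCP) lies at the very end of the fingers, on their centre line; the grasp point (between the pads) lies r.grip_point_offset behind it (r.grip_point_offset is the distance from the TCP to the grasp point, in m); z points along the fingers, y is the direction in which the jaws open and shut (so a half turn about z gives the same grasp; the last joint's range is limited). The gripper opens to 85 mm and grips with 20 to 120 N. Pads are 22 mm wide; open, the fingers measure 114 mm over their backs; the gripper's body (76 mm by 85 mm) begins 54 mm behind the grasp point. The pads swing forward as they close: fully open they stand 13 mm farther back than shut.
Start: joints at [-1.414, 0.291, -0.153, 1.127, 0, 1.431], TCP at [0.153, -0.502, 0.231] pointing down, gripper open.
Joint ranges: [-2.52, 2.52], [-0.91, 1.74], [-1.3, 1.37], [-1.96, 2.02], [-1.52, 1.47], [-3.14, 3.14]. Speed limits (rad/s): [2.22, 2.22, 2.79, 3.14, 3.14, 3.14].

## Interface

Orientations are given as a 3x3 rotation matrix whose columns are the frame's x, y, z axes.
In Python, from workcell import r, viewer gives the robot as it stands.
- The arm moves only by the tool move_arm, never from a script. Its argument "series" is a list of rows, each an object of numbers: "tx", "ty", "tz": the shift along the tool's x, y, z each as a share of 0.08 m, from -1 to 1; "rx", "ry", "rz": the turn, a rotation vector about the tool's x, y, z each as a share of 120 degrees, from -1 to 1. In form: [{"tx": .., "ty": .., "tz": .., "rx": .., "ry": .., "rz": ..}, ...]. A call has 1 to 10 rows; each row is the pose to reach, as a shift and turn from the pose measured when the call began, along the tool's axes at that moment; what a row does not reach only later rows make up. A row lasts 1/10 s, in which the tool goes at most 50 mm and 8.59 degrees, less where a joint would pass 70% of its speed; a pose out of reach is approached as far as the arm can. A call with a number of a shift or a turn outside -1 to 1 is refused whole. A call with a gripper value outside its range is refused whole. "gripper" is the closure, from -1 (fully open) to 1 (shut), set as the call begins (left out, the last holds). The fingers move at their own pace and stop on an object; "force" is the grip in N (left out, the last holds). Time passes only in rows, so rows that repeat a pose let the fingers close. It gives the time, the measured TCP pose, the force and the opening at its end, in the units of the state.
- r.observe(): the state, without advancing time (a new reading comes with each control period).
- viewer.read_camera(name): name is "scene" or "top"; returns a dict with "image" (400x640x3 uint8, blue, green, red), "fx", "fy", "cx", "cy" (pixels), "k1" (the pictures are not rectified: a ray, as slopes to the right and down, at radius r is drawn at 1 + k1 r^2 times it, then the intrinsics apply), "rvec" (rotation vector, rad) and "tvec" (3), from world to camera coordinates, as OpenCV has them. Camera axes: x right, y down, z forward; pixel columns grow to the right and rows downward; lengths in m; the calibration is good to about 2 mm. A picture is of the moment at which its call begins. There is no depth.
- r.close_job(): hands the job in, once; it reports no verdict.
The state is a dict: "clock": time; "joints": joint angles; "joint_velocities": joint speeds; "joint_efforts": joint torques, N m; "tool_pos": TCP position; "tcp_rot": TCP orientation; "wrist_force": force on the tool from outside, world axes, zero at the start; "moment": the same for the moment, N m; "grip_width": finger opening in m.
Only numpy, scipy, OpenCV 4.12 (cv2) and the standard library are available. Lean on these libraries where they do the work, as an engineer would, in place of code of your own. Each camera call takes 0.05 s, during which the arm holds its last target. There are 200 camera calls.

## Task

The spice mill on the prep table has to be stripped for washing. First slide its speed slider to the green mark; then unscrew the mill's tall black cap (anticlockwise, several turns, until the thread lets go), lift it off and pull out the grinding burr beneath it. Put the cap, the burr and every loose mill part on the table (orange-hubbed grinding wheels and yellow chutes, however many there are) into the white wash tray, and leave everything else standing where it is.

Things in the scene. Friction and masses are not known exactly. Their poses are not given: they have to be found in the camera images.
- mill: Red bench spice mill, fixed. Origin at table level; x from its slider side (robot's side, -x) to its barrel side. Base 210 x 150 mm (x -110 to +100), 50 high. Upright screw axis at x = +35 mm, y = 0: steel shoulder 100 mm wide, top at z = 75, on it the threaded neck (44 mm over the thread, bore 32, rim at z = 115). Slider track along y at x = -62 mm. Thread: right-hand, 9 mm per turn.
- neck_rim (a point): Centre of the neck's rim, on the screw axis, 115 mm above the table.
- cap: Black ribbed screw cap: hollow cylinder 54 mm wide, 88 tall, closed top with orange disc. Origin: centre of its lower edge, z up. Screwed on, the edge is 75 and the top 163 mm above the table. Turned anticlockwise from above it rises 9 mm a turn and comes free after 1.75 turns (16 mm; past 2 turns it starts to tip); only then lift it, 60 mm more to clear the burr's stem. Its x axis starts along the mill's. 120 g.
- burr: Grinding burr, loose in the neck under the cap: dark steel cone 27 mm wide, 39 tall, with an upright brass stem 14 mm in diameter, 33 long (72 in all). Origin: centre of its underside, z along the stem. In the mill its underside is 75 and its top 147 mm above the table, 32 mm of stem above the neck's rim. Pull straight up. 150 g.
- speed (a joint): Speed slider of the mill, in m: 0 to 0.08, growing along the mill's +y; moves against about 1.5 N of friction and stays where it is left. Starts near 0.
- speed_top (a point): Centre of the top of the black slider grip: 28 mm (mill's x) by 20 mm (y, the sliding direction), standing 40 mm above its track, top 105 mm above the table.
- mark: Green mark, 8 mm wide, 20 mm high, on the red base in front (robot's side) of the slider track, its axes parallel to the mill's. Origin: its middle, 50 mm above the table; it is only a mark and cannot be moved. The slider is at the mark when the middle of its grip is level with the middle of the mark along the mill's y.
- tray: White wash tray, fixed, outside 300 (x) x 220 (y) x 45 mm high, wall and floor 5 mm thick. Origin: centre of its underside, table level.
- dip_pot: Bystander: small open steel pot, 64 mm across, 42 mm high, origin under its centre. To be left alone.
- salt_jar: Bystander: small jar with a red cap, 54 mm across, 75 mm high, origin under its centre. To be left alone.
- paprika_jar: Bystander: spice jar, 68 mm across, 100 mm high, behind the work area. Origin under its centre.
- cumin_jar: Bystander: amber spice jar, 68 mm across, 100 mm high, behind the work area. Origin under its centre.
- red_cup: Bystander: red cup, 72 mm across, 85 mm high, behind the work area. Origin under its centre.
- brush: Bystander: cleaning brush 160 mm long lying flat behind the work area. Origin under its middle.
- wheel_a: Loose grinding wheel (may be absent): steel disc 66 mm in diameter, 10 mm thick, with an upright orange hub 26 mm in diameter and 30 mm tall on its middle (40 mm in all). Origin: centre of the disc's underside, z up along the hub. About 180 g.
- chute_a: Loose yellow chute (may be absent): square flange 58 x 58 x 8 mm with an upright round stem 22 mm in diameter (flared at its foot) to 72 mm in all. Origin: centre of the flange's underside, z up along the stem. About 100 g.
- wheel_b: Loose grinding wheel (may be absent): steel disc 66 mm in diameter, 10 mm thick, with an upright orange hub 26 mm in diameter and 30 mm tall on its middle (40 mm in all). Origin: centre of the disc's underside, z up along the hub. About 180 g.
- chute_b: Loose yellow chute (may be absent): square flange 58 x 58 x 8 mm with an upright round stem 22 mm in diameter (flared at its foot) to 72 mm in all. Origin: centre of the flange's underside, z up along the stem. About 100 g.
There are look-alikes about, which are no part of the job. Leave any blue look-alike of the wheel_b alone.

How it is judged:
By the outcome, as a careful person would: the job done as asked, in the order asked, and still so for the second after the job is handed in, with the robot touching nothing.
Of wheel_a, wheel_b, chute_a, chute_b only 2 to 4 are there at a start; the rules pass over those that are not, and their reading is None.
At some moment in a run one of wheel_a, wheel_b, chute_a, chute_b may be knocked a few centimetres aside while the robot is not near it.
Once in a run the grip may slacken for a moment while it holds something.
It also fails if it takes over 210 s, if anything falls off the work surface, if the arm or the gripper's body presses on something with over 40 N, if the wrist force passes 120 N, or if a joint passes its speed limit or range.

## Working session

There is one attempt and no reset: what is moved stays moved. The work goes in short steps, Python scripts to look and compute and a tool call to move; the robot and the scene stay as the last step left them, time stands still between calls to the robot, and variables do not carry over. Pictures are saved under pics/ and viewed, about 12 in all and at most 16, crops included, and the job is handed in when it is done.

Besides the shell and the picture viewer there is one more tool, called after "Emit:" as a command line: name --argument value ..., lists and objects as JSON in quotes. move_arm: Moves the arm, as the interface text tells. Its arguments: {"type":"object","properties":{"series":{"type":"array"},"gripper":{"type":"number"},"force":{"type":"number"}},"required":["series"]}

```bash
ls; mkdir -p pics; cat > h.py <<'E'
import numpy as np, cv2
from workcell import r, viewer
def cam(n,save=None):
    c=viewer.read_camera(n)
    if save: cv2.imwrite('pics/'+save,c['image'])
    return c
def ray(c,u,v):
    K=np.array([[c['fx'],0,c['cx']],[0,c['fy'],c['cy']],[0,0,1.]])
    x,y=(u-c['cx'])/c['fx'],(v-c['cy'])/c['fy']
    rd=np.hypot(x,y); q=rd
    for _ in range(30): q=rd/(1+c['k1']*q*q)
    s=q/rd if rd>0 else 1
    R=cv2.Rodrigues(np.array(c['rvec'],float))[0]; t=np.array(c['tvec'],float).ravel()
    return -R.T@t, R.T@np.array([x*s,y*s,1])
def onz(c,u,v,z):
    o,d=ray(c,u,v); return (o+d*(z-o[2])/d[2])
def proj(c,p):
    R=cv2.Rodrigues(np.array(c['rvec'],float))[0]; q=R@np.array(p,float)+np.array(c['tvec'],float).ravel()
    x,y=q[0]/q[2],q[1]/q[2]; k=1+c['k1']*(x*x+y*y)
    return np.array([c['fx']*x*k+c['cx'],c['fy']*y*k+c['cy']])
def blobs(c,lo,hi,amin=40):
    m=cv2.inRange(cv2.cvtColor(c['image'],cv2.COLOR_BGR2HSV),np.array(lo),np.array(hi))
    n,l,s,ce=cv2.connectedComponentsWithStats(m)
    return [(s[i][4],ce[i].round(1),s[i][:4]) for i in range(1,n) if s[i][4]>=amin]
E
python3 - <<'E'
from h import *
a=cam('top','t0.png');b=cam('scene','s0.png')
o=r.observe();print(o['clock'],o['tool_pos'],o['grip_width'],r.grip_point_offset); print(o['tcp_rot'])
for c in(a,b):print(ray(c,320,200), c['fx'])
E
```

```text
pics
0.1 [ 0.15297594 -0.50184547  0.23081713] 0.08503018674424702 0.0187
[[ 9.56573972e-01  2.91489615e-01 -2.03538584e-04]
 [ 2.91489661e-01 -9.56573371e-01  1.07832840e-03]
 [ 1.19621939e-04 -1.09083027e-03 -9.99999398e-01]]
(array([ 0.53289385, -0.00287733,  0.82636285]), array([ 0.03643276, -0.05129692, -0.99820631])) 375.84328286895646
(array([1.22441902, 0.0092025 , 0.66355041]), array([-0.76812185, -0.01276442, -0.64023305])) 412.1112078098637
```

View pics/t0.png

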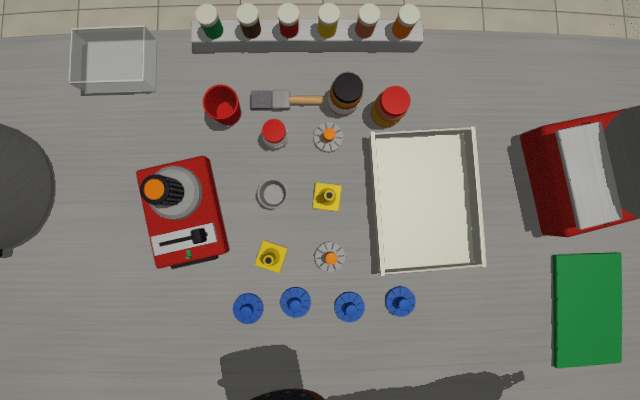

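View pics/s0.png

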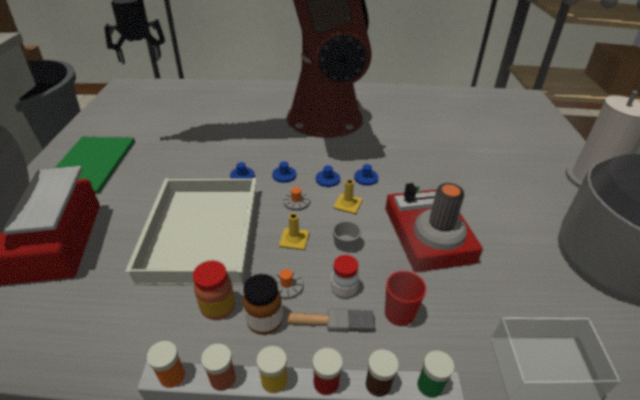

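```bash
python3 - <<'E'
from h import *
a=cam('top');b=cam('scene')
np.set_printoptions(precision=4,suppress=True)
H={'orange':([5,150,120],[17,255,255]),'green':([45,120,60],[80,255,255]),'yellow':([22,150,60],[33,255,255]),'blue':([105,120,50],[125,255,255])}
for n,c in(('top',a),('scene',b)):
    for k,(lo,hi) in H.items():
        print(n,k,[(int(s),list(ce),list(map(int,bb))) for s,ce,bb in blobs(c,lo,hi,8) if n=='top' or k in('orange','yellow','green')])
# tray, mill plate
im=cv2.resize(a['image'][140:280,120:240],None,fx=5,fy=5,interpolation=cv2.INTER_CUBIC);cv2.imwrite('pics/c0.png',im)
for u,v in[(372,132),(474,128),(485,266),(382,273)]:print(onz(a,u,v,.045))
E
```

```text
top orange [(17, [np.float64(400.2), np.float64(116.0)], [396, 112, 9, 7]), (112, [np.float64(328.8), np.float64(133.7)], [323, 128, 12, 12]), (334, [np.float64(153.6), np.float64(188.8)], [144, 179, 20, 21]), (113, [np.float64(330.6), np.float64(258.1)], [325, 252, 12, 13])]
top green [(77, [np.float64(218.8), np.float64(28.1)], [215, 20, 8, 17]), (32, [np.float64(188.3), np.float64(254.1)], [186, 250, 5, 9]), (7343, [np.float64(588.1), np.float64(309.1)], [555, 253, 67, 115])]
top yellow [(199, [np.float64(326.1), np.float64(30.1)], [318, 21, 19, 17]), (121, [np.float64(379.3), np.float64(118.2)], [372, 103, 24, 23]), (640, [np.float64(326.4), np.float64(196.5)], [313, 183, 28, 28]), (654, [np.float64(270.8), np.float64(256.1)], [255, 241, 32, 32])]
top blue [(688, [np.float64(295.0), np.float64(301.8)], [280, 287, 31, 30]), (692, [np.float64(399.8), np.float64(301.0)], [385, 286, 30, 31]), (702, [np.float64(247.6), np.float64(308.1)], [233, 293, 30, 31]), (680, [np.float64(349.2), np.float64(306.5)], [335, 292, 30, 30])]
scene orange [(155, [np.float64(450.8), np.float64(189.9)], 
[... 188 characters left out ...]
292.1)], [195, 287, 12, 9])]
scene green [(2051, [np.float64(96.3), np.float64(157.2)], [57, 137, 76, 55]), (94, [np.float64(424.7), np.float64(383.7)], [419, 374, 12, 21])]
scene yellow [(423, [np.float64(347.8), np.float64(200.1)], [335, 181, 26, 32]), (554, [np.float64(293.7), np.float64(235.6)], [280, 215, 28, 34]), (18, [np.float64(228.9), np.float64(301.4)], [225, 299, 9, 7]), (13, [np.float64(220.5), np.float64(306.3)], [219, 303, 5, 7]), (25, [np.float64(213.4), np.float64(308.5)], [208, 305, 10, 10]), (313, [np.float64(274.5), np.float64(382.5)], [262, 371, 24, 21])]
scene blue []
[ 0.7038 -0.1553  0.045 ]
[ 0.7126 -0.3785  0.045 ]
[ 0.4157 -0.394   0.045 ]
[ 0.4071 -0.1705  0.045 ]
```

View pics/c0.png

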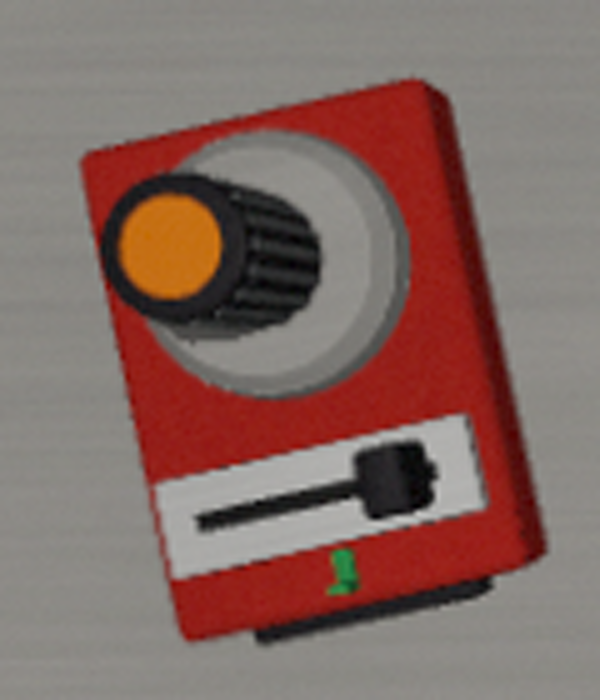

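```bash
python3 - <<'E'
from h import *
np.set_printoptions(precision=4,suppress=True)
a=cam('top');b=cam('scene')
ct=onz(a,153.6,188.8,.163);cs=onz(b,450.8,189.9,.163)
print('cap',ct,cs)
C=[onz(a,(u+.5)/5-.5+120,(v+.5)/5-.5+140,.05) for u,v in[(83,157),(420,80),(525,570),(190,640)]]
C=np.array(C);print(C)
for i,j in((3,0),(2,1),(1,0),(2,3)):
    d=C[j]-C[i];print(np.hypot(*d[:2]),np.degrees(np.arctan2(d[1],d[0])))
print('centre',C.mean(0))
im=a['image'][246:264,180:198].astype(int);print('green exc rows246 cols180');print(im[:,:,1]-np.maximum(im[:,:,2],im[:,:,0]))
# wheel hubs/chute etc
for n,pt,ps,z in(('whA',(328.8,133.7),(285.5,274.4),.04),('whB',(330.6,258.1),(295.6,190.5),.04)):
    print(n,onz(a,*pt,z),onz(b,*ps,z))
crops=[a['image'][v-22:v+22,u-22:u+22] for u,v in((329,136),(329,196),(270,257),(330,258))]
cv2.imwrite('pics/c1.png',np.vstack([np.hstack([cv2.resize(x,None,fx=6,fy=6,interpolation=cv2.INTER_CUBIC) for x in crops[i:i+2]]) for i in(0,2)]))
E
```

```text
cap [0.5808 0.257  0.163 ] [0.58   0.2579 0.163 ]
[[0.6266 0.3381 0.05  ]
 [0.6565 0.1972 0.05  ]
 [0.4537 0.1549 0.05  ]
 [0.4265 0.2937 0.05  ]]
0.20496438578659895 12.527969531314099
0.20713279838046916 11.76817294582016
0.14411093219169246 101.9789804769326
0.14140171329621276 101.09706356968341
centre [0.5408 0.246  0.05  ]
green exc rows246 cols180
[[   0    0   -1    0    0    0   -2    0   -1   -1    0    0    0    0
     1   -8  -24  -74]
 [  -2   -1   -1   -1   -1    1   -1   -2   -1   -1   -1  -16  -52  -86
  -116 -121 -123 -124]
 [   0   -1   -2   -3   -4   -3  -11  -42  -62 -103 -122 -124 -124 -123
  -122 -121 -127 -124]
 [  -4   -3  -15  -45  -79 -111 -114 -102  -84  -53  -97 -123 -122 -126
  -122 -124 -125 -125]
 [ -82 -106 -121 -121 -127 -105  -15   65   68   60   -1 -103 -120 -128
  -123 -125 -127 -126]
 [-126 -120 -122 -123 -122 -123  -11   64   62   65   20 -101 -125 -122
  -127 -122 -124 -127]
 [-126 -126 -125 -122 -122 -119  -19   64   65   62   50  -94 -124 -122
  -120 -124 -123 -122]
 [-120 -125 -124 -124 -124 -122  -68   35   64   64   50  -85 -123 -124
  -126
[... 379 characters left out ...]
6 -121 -124 -123]
 [-122 -122 -123 -122 -123  -39   55   45   41   14  -28  -93 -125 -123
  -120 -116 -112 -112]
 [-123 -122 -124 -121 -121 -106  -91 -110 -125 -121 -120 -115 -115 -110
  -107 -102 -102  -93]
 [-123 -122 -124 -121 -120 -118 -118 -112 -110 -108 -108  -99  -94  -87
   -63  -38  -27   -9]
 [-119 -115 -117 -112 -111 -105  -99  -99  -90  -76  -52  -36  -18   -8
    -3   -3   -2   -1]
 [-113 -105  -98  -98  -88  -78  -57  -28  -17   -4   -3   -2   -5   -2
    -2   -3   -5   -3]
 [ -80  -65  -39  -22  -14   -5   -2   -4   -5   -6   -1   -3   -3   -1
    -2    1   -1    1]]
whA [ 0.7017 -0.0641  0.04  ] [ 0.7056 -0.0637  0.04  ]
whB [ 0.4398 -0.0637  0.04  ] [ 0.4432 -0.0635  0.04  ]
```

View pics/c1.png

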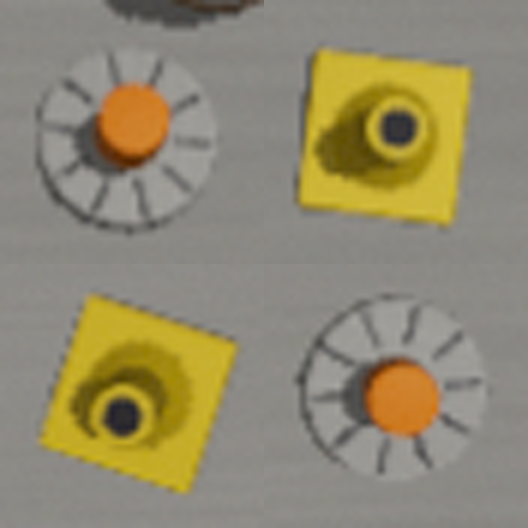

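```bash
cat >> h.py <<'E'
np.set_printoptions(precision=4,suppress=True)
A=np.radians(11.9); ex=np.array([np.cos(A),np.sin(A)]); ey=np.array([-np.sin(A),np.cos(A)]); MO=np.array([.546,.249])
def mill(p): d=np.array(p[:2])-MO; return np.array([d@ex,d@ey])
def world(x,y): return MO+x*ex+y*ey
def go(p,yaw_deg=None):
    "shares from the present pose to TCP position p"
    o=r.observe(); R=np.array(o['tcp_rot']); s=R.T@(np.array(p)-o['tool_pos'])/.08
    y=np.degrees(np.arctan2(R[1,0],R[0,0]))
    print('t',round(o['clock'],1),'tcp',o['tool_pos'],'yaw %.1f'%y,'j',o['joints'],'w %.4f'%o['grip_width'],'F',o['wrist_force'],'-> shares',s.round(3), '' if yaw_deg is None else 'rz %.3f'%(-((yaw_deg-y+180)%360-180)/120))
E
python3 - <<'E'
from h import *
a=cam('top')
print('mark',mill(onz(a,188.6,253,.05)))
print('cap axis',mill([.5804,.2575]))
# grip: top face
im=a['image'][222:250,186:216];g=im.max(2);print(g)
def jar(u,v,z):print((u,v),onz(a,u,v,z))
jar(348,87,.1);jar(394,101,.1);jar(274,130,.075);jar(272,195,.042)
for n,p,q in(('chA',(329.0,195),0),):pass
# grip corners in prediction
for s in(0,.04,.08):
  print(s,proj(a,[*world(-.062,-.04+s),.105]))
# chute stem top centres (crop px /6)
print(onz(a,307+(398-264+.5)/6-.5,174+(128+.5)/6-.5,.072),onz(a,248+(123+.5)/6-.5,235+(416-264+.5)/6-.5,.072))
w=world(-.062,-.04);go([*w,.23],-168.1)
E
```

```text
mark [-0.0923 -0.0009]
cap axis [0.0354 0.0012]
[[148 150 149 149 151 148 149 149 148 151 152 153 153 150 151 150 152 150
  149 147 147 147 148 149 149 128 139 137 149 150]
 [150 150 148 148 149 149 151 151 152 152 153 153 153 152 151 150 152 152
  151 148 135 131 127 155 165 161 151 113 136 150]
 [149 150 148 150 149 148 148 150 150 150 151 152 152 152 152 151 125 136
  147 163 160 166 166 171 171 172 159  94 128 149]
 [150 151 150 149 150 148 148 148 150 152 152 137 123 145 153 165 163 170
  171 173 173 173 175 174 176 176 167 105 118 149]
 [152 151 152 150 149 150 150 139 135 143 159 162 164 172 171 172 173 174
  176 175 177 177 178 178 178 178 175 139 113 148]
 [153 151 151 131 139 148 161 164 168 172 174 174 174 175 177 152 151 154
  179 177 179 178 178 177 177 176 173 154 108 135]
 [143 155 166 168 171 173 172 173 174 176 132 124 107  92  93  74  73  80
  131 176 175 175 175 175 176 178 178 158 102 131]
 [171 173 174 176 174 176 136 124  95  89  58  56  42  22   9  16   4  14
   64 177 177 177 178 177 177 175 175 163  91 123]
 [174 175 175 177 159 106  61  52  40  36  40  44  3
[... 2187 characters left out ...]
6 156 156]
 [149 136 125 141 154 154 153 156 157 157 158 157 155 154 156 154 154 153
  156 157 155 154 155 155 154 155 155 155 155 157]
 [152 151 134 101 136 154 156 155 156 157 158 157 158 156 155 154 153 153
  154 156 155 155 156 156 154 154 153 156 155 154]]
(348, 87) [ 0.782  -0.0991  0.1   ]
(394, 101) [ 0.7539 -0.1902  0.1   ]
(274, 130) [0.7027 0.0491 0.075 ]
(272, 195) [0.5733 0.0568 0.042 ]
0 [196.5568 235.9853]
0.04 [176.2324 240.5476]
0.08 [156.0082 245.0833]
[ 0.5704 -0.0598  0.072 ] [0.4421 0.0639 0.072 ]
t 0.3 tcp [ 0.153  -0.5021  0.2312] yaw 16.9 j [-1.4143  0.2908 -0.1536  1.1267  0.      1.4315] w 0.0852 F [-0.0326  0.3341 -0.3882] -> shares [ 6.62  -7.119  0.017] rz -1.458
```

Emit:
move_arm --series '[{"rz":-0.07},{"rz":-0.14},{"rz":-0.21},{"rz":-0.28},{"rz":-0.35},{"rz":-0.42},{"rz":-0.49},{"rz":-0.56},{"rz":-0.63},{"rz":-0.7}]' --gripper -1

```text
validation failed for argument at $.se...
```

Emit:
move_arm --series '[{"rz":-0.07},{"rz":-0.14},{"rz":-0.21},{"rz":-0.28},{"rz":-0.35},{"rz":-0.42},{"rz":-0.49},{"rz":-0.56},{"rz":-0.63},{"rz":-0.7}]'

```text
validation failed for argument at $.se...
```

Emit:
move_arm --series '[{"rz":-0.04},{"rz":-0.06},{"rz":-0.06}]'

```text
validation failed for argument at $.se...
```

```bash
python3 - <<'E'
from h import *
go([*world(-.062,-.038),.16],-168.1)
E
```

```text
t 0.3 tcp [ 0.153  -0.5021  0.2312] yaw 16.9 j [-1.4143  0.2908 -0.1536  1.1267  0.      1.4315] w 0.0852 F [-0.0326  0.3341 -0.3882] -> shares [ 6.622 -7.144  0.892] rz -1.458
```

Emit:
move_arm --series '[{"tx":0,"ty":0,"tz":0,"rx":0,"ry":0,"rz":-0.4},{"tx":0,"ty":0,"tz":0,"rx":0,"ry":0,"rz":-0.7},{"tx":0,"ty":0,"tz":0,"rx":0,"ry":0,"rz":-0.7},{"tx":0,"ty":0,"tz":0,"rx":0,"ry":0,"rz":-0.7},{"tx":0,"ty":0,"tz":0,"rx":0,"ry":0,"rz":-0.7},{"tx":0,"ty":0,"tz":0,"rx":0,"ry":0,"rz":-0.7},{"tx":0,"ty":0,"tz":0,"rx":0,"ry":0,"rz":-0.7},{"tx":0,"ty":0,"tz":0,"rx":0,"ry":0,"rz":-0.7},{"tx":0,"ty":0,"tz":0,"rx":0,"ry":0,"rz":-0.7},{"tx":0,"ty":0,"tz":0,"rx":0,"ry":0,"rz":-0.7}]' --gripper -1

```text
clock: 1.35
tool_pos: [0.153, -0.5021, 0.2311]
tcp_rot: [[-0.196, 0.981, -0.0], [0.981, 0.196, 0.0], [0.0, 0.0, -1.0]]
wrist_force: [0.1, -0.3, 0.2]
grip_width: 0.0853
```

Emit:
move_arm --series '[{"tx":0,"ty":0,"tz":0,"rx":0,"ry":0,"rz":-0.755},{"tx":0,"ty":0,"tz":0,"rx":0,"ry":0,"rz":-0.755},{"tx":0,"ty":0,"tz":0,"rx":0,"ry":0,"rz":-0.755},{"tx":0,"ty":0,"tz":0,"rx":0,"ry":0,"rz":-0.755},{"tx":0,"ty":0,"tz":0,"rx":0,"ry":0,"rz":-0.755},{"tx":0,"ty":0,"tz":0,"rx":0,"ry":0,"rz":-0.755},{"tx":0,"ty":0,"tz":0,"rx":0,"ry":0,"rz":-0.755},{"tx":0,"ty":0,"tz":0,"rx":0,"ry":0,"rz":-0.755},{"tx":0,"ty":0,"tz":0,"rx":0,"ry":0,"rz":-0.755},{"tx":0,"ty":0,"tz":0,"rx":0,"ry":0,"rz":-0.755}]'

```text
clock: 2.35
tool_pos: [0.153, -0.5021, 0.2311]
tcp_rot: [[-0.992, -0.126, -0.0], [-0.126, 0.992, 0.0], [0.0, 0.0, -1.0]]
wrist_force: [-0.3, 0.5, -0.3]
grip_width: 0.0854
```

Emit:
move_arm --series '[{"tx":0,"ty":0,"tz":0,"rx":0,"ry":0,"rz":-0.04},{"tx":0,"ty":0,"tz":0,"rx":0,"ry":0,"rz":-0.04}]'

```text
clock: 2.55
tool_pos: [0.153, -0.502, 0.2311]
tcp_rot: [[-0.978, -0.21, -0.0], [-0.21, 0.978, 0.001], [-0.0, 0.001, -1.0]]
wrist_force: [-0.9, -0.4, 0.3]
grip_width: 0.0858
```

```bash
python3 - <<'E'
from h import *
go([*world(-.062,-.038),.16],-168.1)
E
```

```text
t 2.5 tcp [ 0.153  -0.502   0.2311] yaw -167.9 j [-1.4143  0.2909 -0.1537  1.1267  0.     -1.6257] w 0.0858 F [-0.8618 -0.4456  0.263 ] -> shares [-5.996  7.675  0.893] rz 0.002
```

Emit:
move_arm --series '[{"tx":-0.25,"ty":0.32,"tz":0,"rx":0,"ry":0,"rz":0},{"tx":-0.5,"ty":0.64,"tz":0,"rx":0,"ry":0,"rz":0},{"tx":-0.75,"ty":0.96,"tz":0,"rx":0,"ry":0,"rz":0}]'

```text
clock: 2.85
tool_pos: [0.1958, -0.4133, 0.231]
tcp_rot: [[-0.979, -0.206, -0.0], [-0.206, 0.979, 0.001], [-0.0, 0.001, -1.0]]
wrist_force: [0.6, -0.1, 0.5]
grip_width: 0.0855
```

Emit:
move_arm --series '[{"tx":-0.25,"ty":0.32,"tz":0,"rx":0,"ry":0,"rz":0},{"tx":-0.5,"ty":0.64,"tz":0,"rx":0,"ry":0,"rz":0},{"tx":-0.75,"ty":0.96,"tz":0,"rx":0,"ry":0,"rz":0}]'

```text
clock: 3.15
tool_pos: [0.2391, -0.3246, 0.2311]
tcp_rot: [[-0.979, -0.203, 0.0], [-0.203, 0.979, 0.0], [-0.0, 0.0, -1.0]]
wrist_force: [1.1, 0.0, 0.0]
grip_width: 0.0852
```

Emit:
move_arm --series '[{"tx":-0.25,"ty":0.32,"tz":0,"rx":0,"ry":0,"rz":0},{"tx":-0.5,"ty":0.64,"tz":0,"rx":0,"ry":0,"rz":0},{"tx":-0.75,"ty":0.96,"tz":0,"rx":0,"ry":0,"rz":0}]'

```text
clock: 3.45
tool_pos: [0.2826, -0.2361, 0.2313]
tcp_rot: [[-0.98, -0.199, 0.001], [-0.199, 0.98, 0.0], [-0.001, -0.0, -1.0]]
wrist_force: [0.4, 0.3, -0.3]
grip_width: 0.0855
```

Emit:
move_arm --series '[{"tx":-0.25,"ty":0.32,"tz":0,"rx":0,"ry":0,"rz":0},{"tx":-0.5,"ty":0.64,"tz":0,"rx":0,"ry":0,"rz":0},{"tx":-0.75,"ty":0.96,"tz":0,"rx":0,"ry":0,"rz":0}]'

```text
clock: 3.75
tool_pos: [0.3266, -0.1477, 0.2315]
tcp_rot: [[-0.981, -0.196, 0.001], [-0.196, 0.981, -0.0], [-0.001, -0.001, -1.0]]
wrist_force: [1.5, -0.5, -0.7]
grip_width: 0.0853
```

Emit:
move_arm --series '[{"tx":-0.25,"ty":0.32,"tz":0,"rx":0,"ry":0,"rz":0},{"tx":-0.5,"ty":0.64,"tz":0,"rx":0,"ry":0,"rz":0},{"tx":-0.75,"ty":0.96,"tz":0,"rx":0,"ry":0,"rz":0}]'

```text
clock: 4.05
tool_pos: [0.3709, -0.0593, 0.2317]
tcp_rot: [[-0.981, -0.192, 0.002], [-0.192, 0.981, -0.001], [-0.002, -0.001, -1.0]]
wrist_force: [0.0, -0.9, -0.4]
grip_width: 0.0854
```

Emit:
move_arm --series '[{"tx":-0.25,"ty":0.32,"tz":0,"rx":0,"ry":0,"rz":0},{"tx":-0.5,"ty":0.64,"tz":0,"rx":0,"ry":0,"rz":0},{"tx":-0.75,"ty":0.96,"tz":0,"rx":0,"ry":0,"rz":0}]'

```text
clock: 4.35
tool_pos: [0.4155, 0.029, 0.2319]
tcp_rot: [[-0.982, -0.189, 0.002], [-0.189, 0.982, -0.001], [-0.002, -0.001, -1.0]]
wrist_force: [0.7, -1.3, -0.2]
grip_width: 0.0855
```

Emit:
move_arm --series '[{"tx":-0.25,"ty":0.32,"tz":0,"rx":0,"ry":0,"rz":0},{"tx":-0.5,"ty":0.64,"tz":0,"rx":0,"ry":0,"rz":0},{"tx":-0.75,"ty":0.96,"tz":0,"rx":0,"ry":0,"rz":0}]'

```text
clock: 4.65
tool_pos: [0.4603, 0.1172, 0.232]
tcp_rot: [[-0.982, -0.186, 0.003], [-0.186, 0.982, -0.001], [-0.002, -0.001, -1.0]]
wrist_force: [-0.7, -0.8, -0.3]
grip_width: 0.0851
```

```bash
python3 - <<'E'
from h import *
go([*world(-.062,-.038),.16],-168.1)
E
```

```text
t 4.7 tcp [0.4603 0.1172 0.232 ] yaw -169.3 j [ 0.0959  0.1936 -0.2805  1.0943 -0.0009 -0.0916] w 0.0851 F [-0.7093 -0.7869 -0.265 ] -> shares [-0.592  0.929  0.901] rz -0.010
```

Emit:
move_arm --series '[{"tx":-0.3,"ty":0.46,"tz":0.2,"rx":0,"ry":0,"rz":-0.01},{"tx":-0.59,"ty":0.93,"tz":0.5,"rx":0,"ry":0,"rz":-0.01},{"tx":-0.59,"ty":0.93,"tz":0.8,"rx":0,"ry":0,"rz":-0.01},{"tx":-0.59,"ty":0.93,"tz":0.9,"rx":0,"ry":0,"rz":-0.01},{"tx":-0.59,"ty":0.93,"tz":0.9,"rx":0,"ry":0,"rz":-0.01}]'

```text
clock: 5.15
tool_pos: [0.4919, 0.1985, 0.1592]
tcp_rot: [[-0.979, -0.205, -0.0], [-0.205, 0.979, -0.002], [0.0, -0.001, -1.0]]
wrist_force: [0.2, -0.1, 0.0]
grip_width: 0.0854
```

```bash
python3 - <<'E'
from h import *
go([*world(-.062,-.038),.073],-168.1)
E
```

```text
t 5.2 tcp [0.4919 0.1985 0.1592] yaw -168.2 j [ 0.2467  0.3532 -0.2621  0.9559 -0.0015  0.0399] w 0.0854 F [ 0.175  -0.0903  0.0015] -> shares [-0.017  0.004  1.077] rz -0.000
```

Emit:
move_arm --series '[{"tx":-0.015,"ty":0,"tz":0.3,"rx":0,"ry":0,"rz":0},{"tx":-0.015,"ty":0,"tz":0.6,"rx":0,"ry":0,"rz":0},{"tx":-0.015,"ty":0,"tz":0.85,"rx":0,"ry":0,"rz":0},{"tx":-0.015,"ty":0,"tz":1.0,"rx":0,"ry":0,"rz":0},{"tx":-0.015,"ty":0,"tz":1.0,"rx":0,"ry":0,"rz":0}]'

```text
clock: 5.65
tool_pos: [0.4928, 0.1979, 0.079]
tcp_rot: [[-0.979, -0.204, -0.001], [-0.204, 0.979, -0.002], [0.001, -0.002, -1.0]]
wrist_force: [-0.6, 0.0, 0.4]
grip_width: 0.0858
```

Emit:
move_arm --series '[{"tx":0,"ty":0,"tz":0.06,"rx":0,"ry":0,"rz":0},{"tx":0,"ty":0,"tz":0.06,"rx":0,"ry":0,"rz":0},{"tx":0,"ty":0,"tz":0.06,"rx":0,"ry":0,"rz":0},{"tx":0,"ty":0,"tz":0.06,"rx":0,"ry":0,"rz":0},{"tx":0,"ty":0,"tz":0.06,"rx":0,"ry":0,"rz":0},{"tx":0,"ty":0,"tz":0.06,"rx":0,"ry":0,"rz":0},{"tx":0,"ty":0,"tz":0.06,"rx":0,"ry":0,"rz":0},{"tx":0,"ty":0,"tz":0.06,"rx":0,"ry":0,"rz":0},{"tx":0,"ty":0,"tz":0.06,"rx":0,"ry":0,"rz":0},{"tx":0,"ty":0,"tz":0.06,"rx":0,"ry":0,"rz":0}]' --gripper 1 --force 25

```text
clock: 6.65
tool_pos: [0.4929, 0.1991, 0.0749]
tcp_rot: [[-0.979, -0.205, -0.0], [-0.205, 0.979, 0.0], [0.0, 0.0, -1.0]]
wrist_force: [-2.4, 5.5, 4.7]
grip_width: 0.0194
```

```bash
python3 - <<'E'
from h import *
go([*world(-.062,-.001),.073],-168.1)
print(mill(r.observe()['tool_pos']))
E
```

```text
t 6.7 tcp [0.4929 0.1991 0.0749] yaw -168.2 j [ 0.246   0.4441 -0.3724  0.7547  0.0004  0.04  ] w 0.0194 F [-2.4309  5.4851  4.7101] -> shares [-0.003  0.461  0.024] rz -0.001
[-0.0623 -0.0379]
```

Emit:
move_arm --series '[{"tx":0,"ty":0.1,"tz":0,"rx":0,"ry":0,"rz":0},{"tx":0,"ty":0.2,"tz":0,"rx":0,"ry":0,"rz":0},{"tx":0,"ty":0.3,"tz":0,"rx":0,"ry":0,"rz":0},{"tx":0,"ty":0.4,"tz":0,"rx":0,"ry":0,"rz":0},{"tx":0,"ty":0.46,"tz":0,"rx":0,"ry":0,"rz":0},{"tx":0,"ty":0.46,"tz":0,"rx":0,"ry":0,"rz":0},{"tx":0,"ty":0.46,"tz":0,"rx":0,"ry":0,"rz":0}]'

```text
clock: 7.35
tool_pos: [0.4851, 0.2356, 0.0749]
tcp_rot: [[-0.979, -0.205, -0.001], [-0.205, 0.979, 0.001], [0.001, 0.001, -1.0]]
wrist_force: [-2.2, 1.2, 1.0]
grip_width: 0.0194
```

```bash
python3 - <<'E'
from h import *
go([*world(-.062,-.001),.073],-168.1)
print(mill(r.observe()['tool_pos']))
E
```

```text
t 7.3 tcp [0.4851 0.2356 0.0749] yaw -168.2 j [ 0.3157  0.4565 -0.3511  0.7637  0.0013  0.1091] w 0.0194 F [-2.1761  1.2381  0.9881] -> shares [-0.005 -0.005  0.024] rz -0.000
[-0.0624 -0.0006]
```

Emit:
move_arm --series '[{"tx":0,"ty":0,"tz":0,"rx":0,"ry":0,"rz":0},{"tx":0,"ty":0,"tz":0,"rx":0,"ry":0,"rz":0},{"tx":0,"ty":0,"tz":0,"rx":0,"ry":0,"rz":0},{"tx":0,"ty":0,"tz":0,"rx":0,"ry":0,"rz":0},{"tx":0,"ty":0,"tz":0,"rx":0,"ry":0,"rz":0},{"tx":0,"ty":0,"tz":0,"rx":0,"ry":0,"rz":0}]' --gripper -1

```text
clock: 7.95
tool_pos: [0.4852, 0.2355, 0.0749]
tcp_rot: [[-0.979, -0.205, -0.001], [-0.205, 0.979, 0.001], [0.0, 0.001, -1.0]]
wrist_force: [-0.2, 0.4, 0.6]
grip_width: 0.0853
```

Emit:
move_arm --series '[{"tx":0,"ty":0,"tz":-0.3,"rx":0,"ry":0,"rz":0},{"tx":0,"ty":0,"tz":-0.6,"rx":0,"ry":0,"rz":0},{"tx":0,"ty":0,"tz":-1,"rx":0,"ry":0,"rz":0}]'

```text
clock: 8.25
tool_pos: [0.4844, 0.2351, 0.1549]
tcp_rot: [[-0.979, -0.205, -0.003], [-0.205, 0.979, 0.0], [0.003, 0.001, -1.0]]
wrist_force: [0.8, 0.2, 0.5]
grip_width: 0.0856
```

Emit:
move_arm --series '[{"tx":0.3,"ty":0,"tz":-0.3,"rx":0,"ry":0,"rz":0},{"tx":0.6,"ty":0,"tz":-0.6,"rx":0,"ry":0,"rz":0},{"tx":1,"ty":0,"tz":-0.8,"rx":0,"ry":0,"rz":0}]'

```text
clock: 8.55
tool_pos: [0.4066, 0.2188, 0.2206]
tcp_rot: [[-0.979, -0.205, -0.001], [-0.205, 0.979, 0.001], [0.0, 0.001, -1.0]]
wrist_force: [0.1, 0.5, -0.2]
grip_width: 0.0858
```

Emit:
move_arm --series '[{"tx":0.3,"ty":0,"tz":0,"rx":0,"ry":0,"rz":0},{"tx":0.6,"ty":0,"tz":0,"rx":0,"ry":0,"rz":0},{"tx":1,"ty":0,"tz":0,"rx":0,"ry":0,"rz":0}]'

```text
clock: 8.85
tool_pos: [0.328, 0.2023, 0.2209]
tcp_rot: [[-0.979, -0.204, 0.001], [-0.204, 0.979, 0.002], [-0.001, 0.001, -1.0]]
wrist_force: [0.4, -0.8, 0.1]
grip_width: 0.0856
```

```bash
python3 - <<'E'
from h import *
a=cam('top');im=cv2.resize(a['image'][140:280,120:240],None,fx=5,fy=5,interpolation=cv2.INTER_CUBIC);cv2.imwrite('pics/c2.png',im)
for s in(-.003,-.001,.001): print(s,proj(a,[*world(-.062,s),.105]))
go([*world(.035,.00),.2],-168.1)
E
```

```text
-0.003 [177.7536 240.2063]
-0.001 [176.7394 240.4339]
0.001 [175.7255 240.6614]
t 8.9 tcp [0.3225 0.201  0.2203] yaw -168.2 j [ 0.3629  0.0235 -0.5081  1.0433  0.0017  0.1563] w 0.0856 F [-4.4645 -0.1025 -0.5218] -> shares [-3.296  0.014  0.24 ] rz -0.000
```

View pics/c2.png

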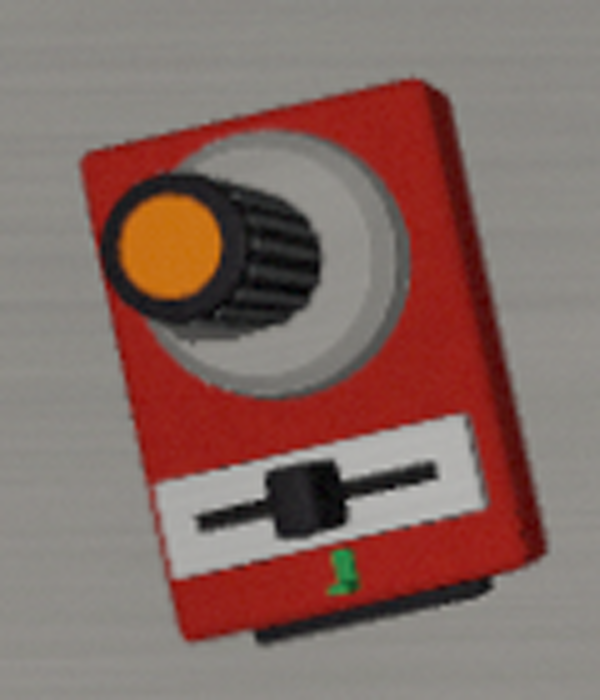

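Emit:
move_arm --series '[{"tx":-0.3,"ty":0,"tz":0,"rx":0,"ry":0,"rz":0},{"tx":-0.6,"ty":0,"tz":0,"rx":0,"ry":0,"rz":0},{"tx":-1,"ty":0,"tz":0,"rx":0,"ry":0,"rz":0}]'

```text
clock: 9.2
tool_pos: [0.401, 0.2176, 0.2204]
tcp_rot: [[-0.979, -0.206, -0.004], [-0.206, 0.979, 0.0], [0.004, 0.001, -1.0]]
wrist_force: [0.2, -1.1, 0.9]
grip_width: 0.0858
```

Emit:
move_arm --series '[{"tx":-0.33,"ty":0,"tz":0,"rx":0,"ry":0,"rz":0},{"tx":-0.66,"ty":0,"tz":0,"rx":0,"ry":0,"rz":0},{"tx":-1,"ty":0,"tz":0,"rx":0,"ry":0,"rz":0}]'

```text
clock: 9.5
tool_pos: [0.4804, 0.2342, 0.2199]
tcp_rot: [[-0.979, -0.206, -0.004], [-0.206, 0.979, 0.0], [0.004, 0.001, -1.0]]
wrist_force: [0.7, -0.7, -0.4]
grip_width: 0.0852
```

Emit:
move_arm --series '[{"tx":-0.33,"ty":0,"tz":0,"rx":0,"ry":0,"rz":0},{"tx":-0.66,"ty":0,"tz":0,"rx":0,"ry":0,"rz":0},{"tx":-1,"ty":0,"tz":0,"rx":0,"ry":0,"rz":0}]'

```text
clock: 9.8
tool_pos: [0.5597, 0.2508, 0.2194]
tcp_rot: [[-0.979, -0.206, -0.004], [-0.206, 0.979, 0.0], [0.004, 0.001, -1.0]]
wrist_force: [-0.1, 0.4, -0.2]
grip_width: 0.0854
```

Emit:
move_arm --series '[{"tx":0,"ty":0,"tz":0,"rx":0,"ry":0,"rz":0.7},{"tx":-0.2,"ty":0,"tz":0,"rx":0,"ry":0,"rz":0.7},{"tx":-0.3,"ty":0,"tz":0,"rx":0,"ry":0,"rz":0.7},{"tx":-0.3,"ty":0,"tz":0,"rx":0,"ry":0,"rz":0.7},{"tx":-0.3,"ty":0,"tz":0,"rx":0,"ry":0,"rz":0.7},{"tx":-0.3,"ty":0,"tz":0,"rx":0,"ry":0,"rz":0.7},{"tx":-0.3,"ty":0,"tz":0,"rx":0,"ry":0,"rz":0.7},{"tx":-0.3,"ty":0,"tz":0,"rx":0,"ry":0,"rz":0.7},{"tx":-0.3,"ty":0,"tz":0,"rx":0,"ry":0,"rz":0.7},{"tx":-0.3,"ty":0,"tz":0,"rx":0,"ry":0,"rz":0.7}]'

```text
clock: 10.8
tool_pos: [0.5833, 0.2557, 0.2191]
tcp_rot: [[-0.301, 0.954, -0.004], [0.954, 0.301, 0.0], [0.001, -0.004, -1.0]]
wrist_force: [-0.5, 0.4, 0.3]
grip_width: 0.0855
```

Emit:
move_arm --series '[{"tx":0,"ty":0,"tz":0,"rx":0,"ry":0,"rz":0.57},{"tx":0,"ty":0,"tz":0,"rx":0,"ry":0,"rz":0.57},{"tx":0,"ty":0,"tz":0,"rx":0,"ry":0,"rz":0.57},{"tx":0,"ty":0,"tz":0,"rx":0,"ry":0,"rz":0.57},{"tx":0,"ty":0,"tz":0,"rx":0,"ry":0,"rz":0.57},{"tx":0,"ty":0,"tz":0,"rx":0,"ry":0,"rz":0.57},{"tx":0,"ty":0,"tz":0,"rx":0,"ry":0,"rz":0.57},{"tx":0,"ty":0,"tz":0,"rx":0,"ry":0,"rz":0.57},{"tx":0,"ty":0,"tz":0,"rx":0,"ry":0,"rz":0.57}]'

```text
clock: 11.7
tool_pos: [0.5833, 0.2557, 0.219]
tcp_rot: [[0.777, 0.629, -0.005], [0.629, -0.777, 0.0], [-0.004, -0.003, -1.0]]
wrist_force: [0.1, 0.3, 0.2]
grip_width: 0.0856
```

```bash
python3 - <<'E'
from h import *
go([.5803,.2567,.118],37.7)
E
```

```text
t 11.7 tcp [0.5833 0.2557 0.219 ] yaw 39.0 j [0.2977 0.5183 0.162  1.219  0.0014 2.7587] w 0.0856 F [0.0678 0.2515 0.2246] -> shares [-0.017 -0.03   1.262] rz 0.011
```

Emit:
move_arm --series '[{"tx":-0.017,"ty":-0.03,"tz":0.2,"rx":0,"ry":0,"rz":0.08},{"tx":-0.017,"ty":-0.03,"tz":0.5,"rx":0,"ry":0,"rz":0.08},{"tx":-0.017,"ty":-0.03,"tz":0.8,"rx":0,"ry":0,"rz":0.08},{"tx":-0.017,"ty":-0.03,"tz":1,"rx":0,"ry":0,"rz":0.08}]'

```text
clock: 12.1
tool_pos: [0.5797, 0.2565, 0.1372]
tcp_rot: [[0.869, 0.495, -0.006], [0.495, -0.869, -0.0], [-0.006, -0.003, -1.0]]
wrist_force: [0.3, 0.3, 0.6]
grip_width: 0.0856
```

Emit:
move_arm --series '[{"tx":0,"ty":0,"tz":0.15,"rx":0,"ry":0,"rz":0},{"tx":0,"ty":0,"tz":0.26,"rx":0,"ry":0,"rz":0},{"tx":0,"ty":0,"tz":0.26,"rx":0,"ry":0,"rz":0}]'

```text
clock: 12.4
tool_pos: [0.579, 0.2563, 0.1154]
tcp_rot: [[0.868, 0.497, -0.008], [0.497, -0.868, -0.001], [-0.007, -0.003, -1.0]]
wrist_force: [-0.2, -0.8, 0.1]
grip_width: 0.0851
```

Emit:
move_arm --series '[{"tx":0,"ty":0,"tz":0,"rx":0,"ry":0,"rz":0},{"tx":0,"ty":0,"tz":0,"rx":0,"ry":0,"rz":0},{"tx":0,"ty":0,"tz":0,"rx":0,"ry":0,"rz":0},{"tx":0,"ty":0,"tz":0,"rx":0,"ry":0,"rz":0},{"tx":0,"ty":0,"tz":0,"rx":0,"ry":0,"rz":0},{"tx":0,"ty":0,"tz":0,"rx":0,"ry":0,"rz":0}]' --gripper 1 --force 60

```text
clock: 13.0
tool_pos: [0.5795, 0.2567, 0.1163]
tcp_rot: [[0.868, 0.497, -0.007], [0.497, -0.868, -0.0], [-0.006, -0.003, -1.0]]
wrist_force: [-1.3, 1.8, 7.2]
grip_width: 0.0526
```

```bash
python3 - <<'E'
from h import *
go([.5803,.2567,.118],28)
print(r.observe()['moment'])
E
```

```text
t 13.0 tcp [0.5795 0.2567 0.1163] yaw 29.8 j [ 0.3008  0.5787 -0.0122  0.9863  0.0018  2.9224] w 0.0526 F [-1.2977  1.7571  7.2156] -> shares [ 0.009  0.005 -0.022] rz 0.015
[0.3475 0.3523 0.0595]
```

Emit:
move_arm --series '[{"tx":0,"ty":0,"tz":-0.003,"rx":0,"ry":0,"rz":-0.07},{"tx":0,"ty":0,"tz":-0.005,"rx":0,"ry":0,"rz":-0.14},{"tx":0,"ty":0,"tz":-0.008,"rx":0,"ry":0,"rz":-0.21},{"tx":0,"ty":0,"tz":-0.01,"rx":0,"ry":0,"rz":-0.28},{"tx":0,"ty":0,"tz":-0.013,"rx":0,"ry":0,"rz":-0.35},{"tx":0,"ty":0,"tz":-0.016,"rx":0,"ry":0,"rz":-0.42},{"tx":0,"ty":0,"tz":-0.018,"rx":0,"ry":0,"rz":-0.49},{"tx":0,"ty":0,"tz":-0.021,"rx":0,"ry":0,"rz":-0.56},{"tx":0,"ty":0,"tz":-0.024,"rx":0,"ry":0,"rz":-0.63},{"tx":0,"ty":0,"tz":-0.026,"rx":0,"ry":0,"rz":-0.7}]'

```text
clock: 14.0
tool_pos: [0.5799, 0.2565, 0.1183]
tcp_rot: [[-0.409, 0.913, -0.006], [0.913, 0.409, -0.001], [0.002, -0.006, -1.0]]
wrist_force: [1.8, -0.1, -0.6]
grip_width: 0.0523
```

```bash
python3 - <<'E'
from h import *
go([.5803,.2567,.118],28)
print(r.observe()['moment'],r.observe()['tcp_rot'])
E
```

```text
t 14.0 tcp [0.5799 0.2565 0.1183] yaw 114.1 j [ 0.3006  0.5771 -0.0092  0.9903  0.0012  1.4502] w 0.0523 F [ 1.8448 -0.1236 -0.6459] -> shares [0.001 0.006 0.004] rz 0.718
[-0.0193 -0.5108 -0.0286] [[-0.4088  0.9126 -0.0059]
 [ 0.9126  0.4088 -0.0006]
 [ 0.0019 -0.0056 -1.    ]]
```

Smooth, with low forces. Three more to finish the stroke.

Emit:
move_arm --series '[{"tx":0,"ty":0,"tz":-0.003,"rx":0,"ry":0,"rz":-0.07},{"tx":0,"ty":0,"tz":-0.005,"rx":0,"ry":0,"rz":-0.14},{"tx":0,"ty":0,"tz":-0.008,"rx":0,"ry":0,"rz":-0.21},{"tx":0,"ty":0,"tz":-0.01,"rx":0,"ry":0,"rz":-0.28},{"tx":0,"ty":0,"tz":-0.013,"rx":0,"ry":0,"rz":-0.35},{"tx":0,"ty":0,"tz":-0.016,"rx":0,"ry":0,"rz":-0.42},{"tx":0,"ty":0,"tz":-0.018,"rx":0,"ry":0,"rz":-0.49},{"tx":0,"ty":0,"tz":-0.021,"rx":0,"ry":0,"rz":-0.56},{"tx":0,"ty":0,"tz":-0.024,"rx":0,"ry":0,"rz":-0.63},{"tx":0,"ty":0,"tz":-0.026,"rx":0,"ry":0,"rz":-0.7}]'

```text
clock: 15.0
tool_pos: [0.5813, 0.2576, 0.1209]
tcp_rot: [[-0.948, -0.317, -0.003], [-0.317, 0.948, 0.002], [0.002, 0.003, -1.0]]
wrist_force: [2.5, 5.7, -1.4]
grip_width: 0.0524
```

Emit:
move_arm --series '[{"tx":0,"ty":0,"tz":-0.003,"rx":0,"ry":0,"rz":-0.07},{"tx":0,"ty":0,"tz":-0.005,"rx":0,"ry":0,"rz":-0.14},{"tx":0,"ty":0,"tz":-0.008,"rx":0,"ry":0,"rz":-0.21},{"tx":0,"ty":0,"tz":-0.01,"rx":0,"ry":0,"rz":-0.28},{"tx":0,"ty":0,"tz":-0.013,"rx":0,"ry":0,"rz":-0.35},{"tx":0,"ty":0,"tz":-0.016,"rx":0,"ry":0,"rz":-0.42},{"tx":0,"ty":0,"tz":-0.018,"rx":0,"ry":0,"rz":-0.49},{"tx":0,"ty":0,"tz":-0.021,"rx":0,"ry":0,"rz":-0.56},{"tx":0,"ty":0,"tz":-0.024,"rx":0,"ry":0,"rz":-0.63},{"tx":0,"ty":0,"tz":-0.026,"rx":0,"ry":0,"rz":-0.7}]'

```text
clock: 16.0
tool_pos: [0.5808, 0.2581, 0.1227]
tcp_rot: [[0.223, -0.975, -0.004], [-0.975, -0.223, 0.003], [-0.003, 0.003, -1.0]]
wrist_force: [-1.7, 2.3, -0.9]
grip_width: 0.0522
```

Emit:
move_arm --series '[{"tx":0,"ty":0,"tz":-0.003,"rx":0,"ry":0,"rz":-0.07},{"tx":0,"ty":0,"tz":-0.005,"rx":0,"ry":0,"rz":-0.14},{"tx":0,"ty":0,"tz":-0.008,"rx":0,"ry":0,"rz":-0.21},{"tx":0,"ty":0,"tz":-0.01,"rx":0,"ry":0,"rz":-0.28},{"tx":0,"ty":0,"tz":-0.013,"rx":0,"ry":0,"rz":-0.35},{"tx":0,"ty":0,"tz":-0.016,"rx":0,"ry":0,"rz":-0.42},{"tx":0,"ty":0,"tz":-0.018,"rx":0,"ry":0,"rz":-0.49},{"tx":0,"ty":0,"tz":-0.021,"rx":0,"ry":0,"rz":-0.56},{"tx":0,"ty":0,"tz":-0.024,"rx":0,"ry":0,"rz":-0.63},{"tx":0,"ty":0,"tz":-0.026,"rx":0,"ry":0,"rz":-0.7}]'

```text
clock: 17.0
tool_pos: [0.5806, 0.2579, 0.1245]
tcp_rot: [[0.992, 0.126, -0.005], [0.126, -0.992, 0.002], [-0.004, -0.003, -1.0]]
wrist_force: [-0.2, 0.2, -1.2]
grip_width: 0.052
```

```bash
python3 - <<'E'
from h import *
go([.5803,.2567,.118],28)
print(r.observe()['moment'],r.observe()['tcp_rot'][:,2])
E
```

```text
t 17.0 tcp [0.5806 0.2579 0.1245] yaw 7.2 j [ 0.3013  0.5725  0.      1.0021  0.0033 -2.9663] w 0.0520 F [-0.2075  0.2308 -1.2404] -> shares [-0.005  0.014  0.081] rz -0.173
[-0.0002 -0.0525 -0.0242] [-0.0046  0.002  -1.    ]
```

Emit:
move_arm --series '[{"tx":0,"ty":0,"tz":0,"rx":0,"ry":0,"rz":0},{"tx":0,"ty":0,"tz":0,"rx":0,"ry":0,"rz":0},{"tx":0,"ty":0,"tz":0,"rx":0,"ry":0,"rz":0},{"tx":0,"ty":0,"tz":0,"rx":0,"ry":0,"rz":0},{"tx":0,"ty":0,"tz":0.04,"rx":0,"ry":0,"rz":0}]' --gripper -1

```text
clock: 17.5
tool_pos: [0.5809, 0.258, 0.1216]
tcp_rot: [[0.992, 0.124, -0.004], [0.124, -0.992, 0.002], [-0.004, -0.003, -1.0]]
wrist_force: [0.7, -0.7, 0.0]
grip_width: 0.0855
```

Emit:
move_arm --series '[{"tx":0,"ty":0,"tz":0,"rx":0,"ry":0,"rz":0.7},{"tx":0,"ty":0,"tz":0,"rx":0,"ry":0,"rz":0.7},{"tx":0,"ty":0,"tz":0,"rx":0,"ry":0,"rz":0.7},{"tx":0,"ty":0,"tz":0,"rx":0,"ry":0,"rz":0.7},{"tx":0,"ty":0,"tz":0,"rx":0,"ry":0,"rz":0.7},{"tx":0,"ty":0,"tz":0,"rx":0,"ry":0,"rz":0.7},{"tx":0,"ty":0,"tz":0,"rx":0,"ry":0,"rz":0.7},{"tx":0,"ty":0,"tz":0,"rx":0,"ry":0,"rz":0.7},{"tx":0,"ty":0,"tz":0,"rx":0,"ry":0,"rz":0.7},{"tx":0,"ty":0,"tz":0,"rx":0,"ry":0,"rz":0.7}]'

```text
clock: 18.5
tool_pos: [0.5808, 0.2579, 0.1213]
tcp_rot: [[0.221, -0.975, -0.004], [-0.975, -0.221, 0.002], [-0.003, 0.003, -1.0]]
wrist_force: [0.7, 0.0, 0.3]
grip_width: 0.0857
```

Emit:
move_arm --series '[{"tx":0,"ty":0,"tz":0,"rx":0,"ry":0,"rz":0.7},{"tx":0,"ty":0,"tz":0,"rx":0,"ry":0,"rz":0.7},{"tx":0,"ty":0,"tz":0,"rx":0,"ry":0,"rz":0.7},{"tx":0,"ty":0,"tz":0,"rx":0,"ry":0,"rz":0.7},{"tx":0,"ty":0,"tz":0,"rx":0,"ry":0,"rz":0.7},{"tx":0,"ty":0,"tz":0,"rx":0,"ry":0,"rz":0.7},{"tx":0,"ty":0,"tz":0,"rx":0,"ry":0,"rz":0.7},{"tx":0,"ty":0,"tz":0,"rx":0,"ry":0,"rz":0.7},{"tx":0,"ty":0,"tz":0,"rx":0,"ry":0,"rz":0.7},{"tx":0,"ty":0,"tz":0,"rx":0,"ry":0,"rz":0.7}]'

```text
clock: 19.5
tool_pos: [0.5807, 0.2579, 0.1211]
tcp_rot: [[-0.949, -0.315, -0.004], [-0.315, 0.949, 0.002], [0.003, 0.003, -1.0]]
wrist_force: [-0.1, -0.2, 0.0]
grip_width: 0.0857
```

Emit:
move_arm --series '[{"tx":0,"ty":0,"tz":0,"rx":0,"ry":0,"rz":0.7},{"tx":0,"ty":0,"tz":0,"rx":0,"ry":0,"rz":0.7},{"tx":0,"ty":0,"tz":0,"rx":0,"ry":0,"rz":0.7},{"tx":0,"ty":0,"tz":0,"rx":0,"ry":0,"rz":0.7},{"tx":0,"ty":0,"tz":0,"rx":0,"ry":0,"rz":0.7},{"tx":0,"ty":0,"tz":0,"rx":0,"ry":0,"rz":0.7},{"tx":0,"ty":0,"tz":0,"rx":0,"ry":0,"rz":0.7},{"tx":0,"ty":0,"tz":0,"rx":0,"ry":0,"rz":0.7},{"tx":0,"ty":0,"tz":0,"rx":0,"ry":0,"rz":0.7},{"tx":0,"ty":0,"tz":0,"rx":0,"ry":0,"rz":0.7}]'

```text
clock: 20.5
tool_pos: [0.5806, 0.2579, 0.1209]
tcp_rot: [[-0.406, 0.914, -0.004], [0.914, 0.406, 0.002], [0.004, -0.003, -1.0]]
wrist_force: [-0.2, 0.1, -0.7]
grip_width: 0.0854
```

Emit:
move_arm --series '[{"tx":0,"ty":0,"tz":0,"rx":0,"ry":0,"rz":0.68},{"tx":0,"ty":0,"tz":0,"rx":0,"ry":0,"rz":0.68},{"tx":0,"ty":0,"tz":0,"rx":0,"ry":0,"rz":0.68},{"tx":0,"ty":0,"tz":0,"rx":0,"ry":0,"rz":0.68},{"tx":0,"ty":0,"tz":0,"rx":0,"ry":0,"rz":0.68},{"tx":0,"ty":0,"tz":0,"rx":0,"ry":0,"rz":0.68},{"tx":0,"ty":0,"tz":0,"rx":0,"ry":0,"rz":0.68},{"tx":0,"ty":0,"tz":0,"rx":0,"ry":0,"rz":0.68},{"tx":0,"ty":0,"tz":0,"rx":0,"ry":0,"rz":0.68},{"tx":0,"ty":0,"tz":0,"rx":0,"ry":0,"rz":0.68}]'

```text
clock: 21.5
tool_pos: [0.5806, 0.2578, 0.1206]
tcp_rot: [[0.848, 0.53, -0.004], [0.53, -0.848, 0.002], [-0.003, -0.004, -1.0]]
wrist_force: [0.6, -0.4, 0.4]
grip_width: 0.0856
```

```bash
python3 - <<'E'
from h import *
go([.5804,.2572,.1225],20)
print(r.observe()['tcp_rot'][:,2])
b=cam('scene');a=cam('top')
for n,c in(('s',b),('t',a)): print(n,[x for x in blobs(c,[5,150,100],[17,255,255],8)])
E
```

```text
t 21.5 tcp [0.5806 0.2578 0.1206] yaw 32.0 j [ 0.3013  0.5755 -0.0055  0.9935  0.0032  2.8844] w 0.0856 F [ 0.6288 -0.3957  0.4467] -> shares [-0.006  0.006 -0.024] rz 0.100
[-0.0045  0.002  -1.    ]
s [(np.int32(10), array([ 82.9, 179.2]), array([ 79, 179,   9,   2], dtype=int32)), (np.int32(94), array([295.4, 193.6]), array([292, 188,   9,  13], dtype=int32)), (np.int32(156), array([285.4, 277.1]), array([280, 270,  12,  17], dtype=int32)), (np.int32(169), array([204.4, 294. ]), array([195, 284,  25,  19], dtype=int32)), (np.int32(72), array([162.1, 378.8]), array([156, 372,  15,  15], dtype=int32))]
t [(np.int32(156), array([400.6,  30.1]), array([392,  18,  21,  21], dtype=int32)), (np.int32(30), array([354.8, 101.5]), array([348,  95,  14,  11], dtype=int32)), (np.int32(38), array([397.3, 117.3]), array([388, 113,  17,   8], dtype=int32)), (np.int32(124), array([328.7, 134.2]), array([323, 128,  12,  14], dtype=int32)), (np.int32(39), array([157.5, 193.3]), array([153, 189,   9,   9], dtype=int32)), (np.int32(118), array([330.4, 257.9]), array([325, 252,  12,  13], dtype=int32))]
```

Emit:
move_arm --series '[{"tx":0,"ty":0,"tz":-0.08,"rx":0,"ry":0,"rz":0},{"tx":0,"ty":0,"tz":-0.08,"rx":0,"ry":0,"rz":0}]'

```text
clock: 21.8
tool_pos: [0.5811, 0.258, 0.1279]
tcp_rot: [[0.845, 0.535, -0.003], [0.535, -0.845, 0.002], [-0.002, -0.004, -1.0]]
wrist_force: [0.2, 0.7, -0.3]
grip_width: 0.0855
```

Emit:
move_arm --series '[{"tx":0,"ty":0,"tz":0,"rx":0,"ry":0,"rz":0},{"tx":0,"ty":0,"tz":0,"rx":0,"ry":0,"rz":0},{"tx":0,"ty":0,"tz":0,"rx":0,"ry":0,"rz":0},{"tx":0,"ty":0,"tz":0,"rx":0,"ry":0,"rz":0},{"tx":0,"ty":0,"tz":0,"rx":0,"ry":0,"rz":0},{"tx":0,"ty":0,"tz":0,"rx":0,"ry":0,"rz":0}]' --gripper 1 --force 60

```text
clock: 22.4
tool_pos: [0.5813, 0.2581, 0.1283]
tcp_rot: [[0.845, 0.535, -0.003], [0.535, -0.845, 0.003], [-0.001, -0.004, -1.0]]
wrist_force: [-1.7, 0.2, 4.8]
grip_width: 0.0533
```

Emit:
move_arm --series '[{"tx":0,"ty":0,"tz":-0.003,"rx":0,"ry":0,"rz":-0.07},{"tx":0,"ty":0,"tz":-0.005,"rx":0,"ry":0,"rz":-0.14},{"tx":0,"ty":0,"tz":-0.008,"rx":0,"ry":0,"rz":-0.21},{"tx":0,"ty":0,"tz":-0.01,"rx":0,"ry":0,"rz":-0.28},{"tx":0,"ty":0,"tz":-0.013,"rx":0,"ry":0,"rz":-0.35},{"tx":0,"ty":0,"tz":-0.016,"rx":0,"ry":0,"rz":-0.42},{"tx":0,"ty":0,"tz":-0.018,"rx":0,"ry":0,"rz":-0.49},{"tx":0,"ty":0,"tz":-0.021,"rx":0,"ry":0,"rz":-0.56},{"tx":0,"ty":0,"tz":-0.024,"rx":0,"ry":0,"rz":-0.63},{"tx":0,"ty":0,"tz":-0.026,"rx":0,"ry":0,"rz":-0.7}]'

```text
clock: 23.4
tool_pos: [0.5816, 0.2579, 0.1304]
tcp_rot: [[-0.45, 0.893, -0.002], [0.893, 0.45, 0.002], [0.003, -0.001, -1.0]]
wrist_force: [1.7, -0.2, 1.9]
grip_width: 0.0533
```

Emit:
move_arm --series '[{"tx":0,"ty":0,"tz":-0.003,"rx":0,"ry":0,"rz":-0.07},{"tx":0,"ty":0,"tz":-0.005,"rx":0,"ry":0,"rz":-0.14},{"tx":0,"ty":0,"tz":-0.008,"rx":0,"ry":0,"rz":-0.21},{"tx":0,"ty":0,"tz":-0.01,"rx":0,"ry":0,"rz":-0.28},{"tx":0,"ty":0,"tz":-0.013,"rx":0,"ry":0,"rz":-0.35},{"tx":0,"ty":0,"tz":-0.016,"rx":0,"ry":0,"rz":-0.42},{"tx":0,"ty":0,"tz":-0.018,"rx":0,"ry":0,"rz":-0.49},{"tx":0,"ty":0,"tz":-0.021,"rx":0,"ry":0,"rz":-0.56},{"tx":0,"ty":0,"tz":-0.024,"rx":0,"ry":0,"rz":-0.63},{"tx":0,"ty":0,"tz":-0.026,"rx":0,"ry":0,"rz":-0.7}]'

```text
clock: 24.4
tool_pos: [0.5815, 0.2587, 0.1325]
tcp_rot: [[-0.933, -0.36, -0.002], [-0.36, 0.933, 0.004], [0.001, 0.005, -1.0]]
wrist_force: [-1.1, 5.2, 3.1]
grip_width: 0.0532
```

Emit:
move_arm --series '[{"tx":0,"ty":0,"tz":-0.003,"rx":0,"ry":0,"rz":-0.07},{"tx":0,"ty":0,"tz":-0.005,"rx":0,"ry":0,"rz":-0.14},{"tx":0,"ty":0,"tz":-0.008,"rx":0,"ry":0,"rz":-0.21},{"tx":0,"ty":0,"tz":-0.01,"rx":0,"ry":0,"rz":-0.28},{"tx":0,"ty":0,"tz":-0.013,"rx":0,"ry":0,"rz":-0.35},{"tx":0,"ty":0,"tz":-0.016,"rx":0,"ry":0,"rz":-0.42},{"tx":0,"ty":0,"tz":-0.018,"rx":0,"ry":0,"rz":-0.49},{"tx":0,"ty":0,"tz":-0.021,"rx":0,"ry":0,"rz":-0.56},{"tx":0,"ty":0,"tz":-0.024,"rx":0,"ry":0,"rz":-0.63},{"tx":0,"ty":0,"tz":-0.026,"rx":0,"ry":0,"rz":-0.7}]'

```text
clock: 25.4
tool_pos: [0.5805, 0.259, 0.1347]
tcp_rot: [[0.266, -0.964, -0.004], [-0.964, -0.266, 0.005], [-0.006, 0.003, -1.0]]
wrist_force: [-4.8, 1.5, 7.0]
grip_width: 0.053
```

Emit:
move_arm --series '[{"tx":0,"ty":0,"tz":-0.003,"rx":0,"ry":0,"rz":-0.07},{"tx":0,"ty":0,"tz":-0.005,"rx":0,"ry":0,"rz":-0.14},{"tx":0,"ty":0,"tz":-0.008,"rx":0,"ry":0,"rz":-0.21},{"tx":0,"ty":0,"tz":-0.01,"rx":0,"ry":0,"rz":-0.28},{"tx":0,"ty":0,"tz":-0.013,"rx":0,"ry":0,"rz":-0.35},{"tx":0,"ty":0,"tz":-0.016,"rx":0,"ry":0,"rz":-0.42},{"tx":0,"ty":0,"tz":-0.018,"rx":0,"ry":0,"rz":-0.49},{"tx":0,"ty":0,"tz":-0.021,"rx":0,"ry":0,"rz":-0.56},{"tx":0,"ty":0,"tz":-0.024,"rx":0,"ry":0,"rz":-0.63},{"tx":0,"ty":0,"tz":-0.026,"rx":0,"ry":0,"rz":-0.68}]'

```text
clock: 26.4
tool_pos: [0.5799, 0.2581, 0.1367]
tcp_rot: [[0.992, 0.128, -0.005], [0.128, -0.992, 0.003], [-0.005, -0.003, -1.0]]
wrist_force: [-2.5, -3.6, 5.7]
grip_width: 0.0532
```

```bash
python3 - <<'E'
from h import *
go([.5804,.2572,.21],11.9)
o=r.observe();print(o['tcp_rot'][:,2],o['moment'])
b=cam('scene','s1.png');a=cam('top','t1.png')
E
```

```text
t 26.4 tcp [0.5799 0.2581 0.1367] yaw 7.4 j [ 0.3015  0.5622  0.016   1.0286  0.0042 -2.9685] w 0.0532 F [-2.5275 -3.6488  5.6856] -> shares [-0.     0.009 -0.916] rz -0.038
[-0.0051  0.0028 -1.    ] [-1.0724  0.599  -0.117 ]
```

Emit:
move_arm --series '[{"tx":0,"ty":0,"tz":-0.02,"rx":0,"ry":0,"rz":0},{"tx":0,"ty":0,"tz":-0.04,"rx":0,"ry":0,"rz":0},{"tx":0,"ty":0,"tz":-0.04,"rx":0,"ry":0,"rz":0}]'

```text
clock: 26.8
tool_pos: [0.5803, 0.2586, 0.1399]
tcp_rot: [[0.992, 0.124, -0.005], [0.124, -0.992, 0.004], [-0.004, -0.004, -1.0]]
wrist_force: [-1.2, -0.1, -0.9]
grip_width: 0.0533
```

```bash
python3 - <<'E'
from h import *
go([.5804,.2572,.21],11.9)
o=r.observe();print(o['tcp_rot'][:,2],o['moment'])
cv2.imwrite('pics/c3.png',cv2.resize(cam('scene')['image'][130:270,370:500],None,fx=4,fy=4))
E
```

```text
t 26.8 tcp [0.5803 0.2586 0.1399] yaw 7.1 j [ 0.3017  0.5601  0.021   1.0351  0.0051 -2.964 ] w 0.0533 F [-1.2173 -0.0568 -0.9293] -> shares [-0.004  0.014 -0.876] rz -0.040
[-0.0047  0.0038 -1.    ] [0.0007 0.0137 0.0062]
```

View pics/c3.png

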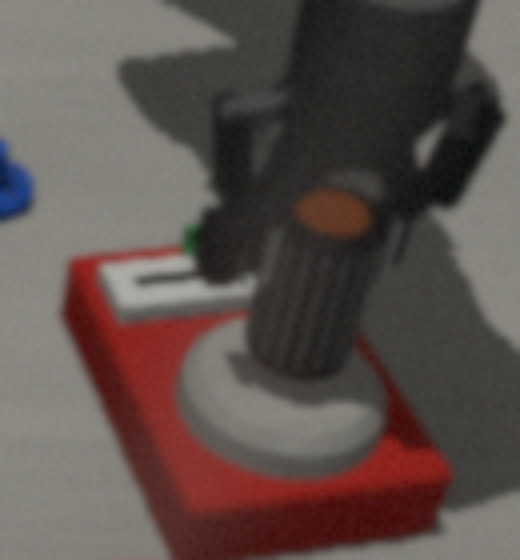

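Emit:
move_arm --series '[{"tx":0,"ty":0,"tz":-0.2,"rx":0,"ry":0,"rz":0},{"tx":0,"ty":0,"tz":-0.45,"rx":0,"ry":0,"rz":0},{"tx":0,"ty":0,"tz":-0.7,"rx":0,"ry":0,"rz":0},{"tx":0,"ty":0,"tz":-0.95,"rx":0,"ry":0,"rz":0},{"tx":0,"ty":0,"tz":-0.95,"rx":0,"ry":0,"rz":0}]'

```text
clock: 27.35
tool_pos: [0.582, 0.2589, 0.2184]
tcp_rot: [[0.992, 0.124, -0.0], [0.124, -0.992, 0.005], [0.0, -0.005, -1.0]]
wrist_force: [0.9, -0.3, -0.8]
grip_width: 0.0533
```

Emit:
move_arm --series '[{"tx":0,"ty":0.1,"tz":0,"rx":0,"ry":0,"rz":0.07},{"tx":0,"ty":0.2,"tz":0,"rx":0,"ry":0,"rz":0.14},{"tx":0,"ty":0.3,"tz":0,"rx":0,"ry":0,"rz":0.21},{"tx":0,"ty":0.4,"tz":0,"rx":0,"ry":0,"rz":0.28},{"tx":0,"ty":0.5,"tz":0,"rx":0,"ry":0,"rz":0.35},{"tx":0,"ty":0.6,"tz":0,"rx":0,"ry":0,"rz":0.42},{"tx":0,"ty":0.7,"tz":0,"rx":0,"ry":0,"rz":0.49},{"tx":0,"ty":0.8,"tz":0,"rx":0,"ry":0,"rz":0.56},{"tx":0,"ty":0.9,"tz":0,"rx":0,"ry":0,"rz":0.63},{"tx":0,"ty":1,"tz":0,"rx":0,"ry":0,"rz":0.7}]'

```text
clock: 28.35
tool_pos: [0.5915, 0.1791, 0.2166]
tcp_rot: [[0.22, -0.975, -0.002], [-0.975, -0.22, 0.005], [-0.005, 0.001, -1.0]]
wrist_force: [0.9, 0.2, -0.4]
grip_width: 0.0533
```

Emit:
move_arm --series '[{"tx":0.1,"ty":0,"tz":0,"rx":0,"ry":0,"rz":0.07},{"tx":0.2,"ty":0,"tz":0,"rx":0,"ry":0,"rz":0.14},{"tx":0.3,"ty":0,"tz":0,"rx":0,"ry":0,"rz":0.21},{"tx":0.4,"ty":0,"tz":0,"rx":0,"ry":0,"rz":0.28},{"tx":0.5,"ty":0,"tz":0,"rx":0,"ry":0,"rz":0.35},{"tx":0.6,"ty":0,"tz":0,"rx":0,"ry":0,"rz":0.42},{"tx":0.7,"ty":0,"tz":0,"rx":0,"ry":0,"rz":0.49},{"tx":0.8,"ty":0,"tz":0,"rx":0,"ry":0,"rz":0.56},{"tx":0.9,"ty":0,"tz":0,"rx":0,"ry":0,"rz":0.63},{"tx":1,"ty":0,"tz":0,"rx":0,"ry":0,"rz":0.7}]'

```text
clock: 29.35
tool_pos: [0.6088, 0.1008, 0.2149]
tcp_rot: [[-0.949, -0.315, -0.003], [-0.315, 0.949, 0.005], [0.001, 0.006, -1.0]]
wrist_force: [-0.3, 0.4, -1.2]
grip_width: 0.0533
```

```bash
cat >> h.py <<'E'
TC=np.array([.5598,-.2746]);TA=np.radians(2.9)
def tray(x,y): return TC+x*np.array([np.cos(TA),np.sin(TA)])+y*np.array([-np.sin(TA),np.cos(TA)])
E
python3 - <<'E'
from h import *
go([*tray(-.105,-.065),.215],-177.1)
E
```

```text
t 29.4 tcp [0.6088 0.1008 0.2149] yaw -161.6 j [ 0.0429  0.4787  0.0863  1.1814  0.0052 -0.2775] w 0.0533 F [-0.3005  0.3547 -1.2456] -> shares [ 3.541 -4.694 -0.024] rz 0.129
```

Emit:
move_arm --series '[{"tx":0.2,"ty":-0.3,"tz":0,"rx":0,"ry":0,"rz":0.06},{"tx":0.45,"ty":-0.6,"tz":0,"rx":0,"ry":0,"rz":0.12},{"tx":0.7,"ty":-0.94,"tz":0,"rx":0,"ry":0,"rz":0.129}]'

```text
clock: 29.65
tool_pos: [0.5784, 0.0113, 0.2131]
tcp_rot: [[-0.999, -0.046, -0.005], [-0.046, 0.999, 0.005], [0.004, 0.006, -1.0]]
wrist_force: [1.5, -0.7, -0.2]
grip_width: 0.0532
```

Emit:
move_arm --series '[{"tx":0.11,"ty":-0.29,"tz":0,"rx":0,"ry":0,"rz":0},{"tx":0.23,"ty":-0.58,"tz":0,"rx":0,"ry":0,"rz":0},{"tx":0.345,"ty":-0.875,"tz":0,"rx":0,"ry":0,"rz":0}]'

```text
clock: 29.95
tool_pos: [0.5531, -0.0607, 0.2116]
tcp_rot: [[-0.999, -0.046, -0.006], [-0.046, 0.999, 0.006], [0.006, 0.006, -1.0]]
wrist_force: [0.5, 0.3, -1.6]
grip_width: 0.0528
```

Emit:
move_arm --series '[{"tx":0.11,"ty":-0.29,"tz":0,"rx":0,"ry":0,"rz":0},{"tx":0.23,"ty":-0.58,"tz":0,"rx":0,"ry":0,"rz":0},{"tx":0.345,"ty":-0.875,"tz":0,"rx":0,"ry":0,"rz":0}]'

```text
clock: 30.25
tool_pos: [0.5279, -0.1326, 0.2101]
tcp_rot: [[-0.999, -0.045, -0.007], [-0.045, 0.999, 0.006], [0.007, 0.007, -1.0]]
wrist_force: [0.3, -0.3, -1.1]
grip_width: 0.0532
```

Emit:
move_arm --series '[{"tx":0.11,"ty":-0.29,"tz":0,"rx":0,"ry":0,"rz":0},{"tx":0.23,"ty":-0.58,"tz":0,"rx":0,"ry":0,"rz":0},{"tx":0.345,"ty":-0.875,"tz":0,"rx":0,"ry":0,"rz":0}]'

```text
clock: 30.55
tool_pos: [0.5027, -0.2044, 0.2087]
tcp_rot: [[-0.999, -0.045, -0.008], [-0.045, 0.999, 0.007], [0.008, 0.007, -1.0]]
wrist_force: [0.2, -0.4, -1.3]
grip_width: 0.0532
```

Emit:
move_arm --series '[{"tx":0.11,"ty":-0.29,"tz":0,"rx":0,"ry":0,"rz":0},{"tx":0.23,"ty":-0.58,"tz":0,"rx":0,"ry":0,"rz":0},{"tx":0.345,"ty":-0.875,"tz":0,"rx":0,"ry":0,"rz":0}]'

```text
clock: 30.85
tool_pos: [0.4774, -0.2761, 0.2072]
tcp_rot: [[-0.999, -0.045, -0.009], [-0.045, 0.999, 0.008], [0.009, 0.008, -1.0]]
wrist_force: [-0.3, -0.7, -0.8]
grip_width: 0.0531
```

```bash
python3 - <<'E'
from h import *
go([*tray(-.105,-.065),.13],-177.1)
E
```

```text
t 30.9 tcp [ 0.4774 -0.2761  0.2072] yaw -177.4 j [-0.6574  0.3649 -0.1113  1.1065  0.0008 -0.702 ] w 0.0531 F [-0.3296 -0.6537 -0.7542] -> shares [ 0.27  -0.855  0.96 ] rz -0.003
```

Emit:
move_arm --series '[{"tx":0.13,"ty":-0.43,"tz":0,"rx":0.002,"ry":-0.002,"rz":0},{"tx":0.27,"ty":-0.855,"tz":0,"rx":0.004,"ry":-0.004,"rz":0},{"tx":0.27,"ty":-0.855,"tz":0.3,"rx":0.004,"ry":-0.004,"rz":0},{"tx":0.27,"ty":-0.855,"tz":0.6,"rx":0.004,"ry":-0.004,"rz":0},{"tx":0.27,"ty":-0.855,"tz":0.96,"rx":0.004,"ry":-0.004,"rz":0},{"tx":0.27,"ty":-0.855,"tz":0.96,"rx":0.004,"ry":-0.004,"rz":0}]'

```text
clock: 31.45
tool_pos: [0.4558, -0.3427, 0.1257]
tcp_rot: [[-0.999, -0.044, -0.006], [-0.044, 0.999, 0.005], [0.005, 0.005, -1.0]]
wrist_force: [-0.5, 0.3, -1.1]
grip_width: 0.0527
```

```bash
python3 - <<'E'
from h import *
import re
s=open('h.py').read().replace("    print('t',round","    print('tilt rx,ry',((R.T@np.cross(R[:,2],[0,0,-1]))[:2]/2.0944).round(4))\n    print('t',round");open('h.py','w').write(s)
go([*tray(-.105,-.065),.053],-177.1)
cam('top','t2.png');cam('scene','s2.png')
E
```

```text
t 31.4 tcp [ 0.4558 -0.3427  0.1257] yaw -177.5 j [-0.7727  0.459  -0.1914  0.9279 -0.0002 -0.8168] w 0.0527 F [-0.4849  0.3065 -1.1363] -> shares [-0.034 -0.033  0.909] rz -0.003
```

View pics/s2.png

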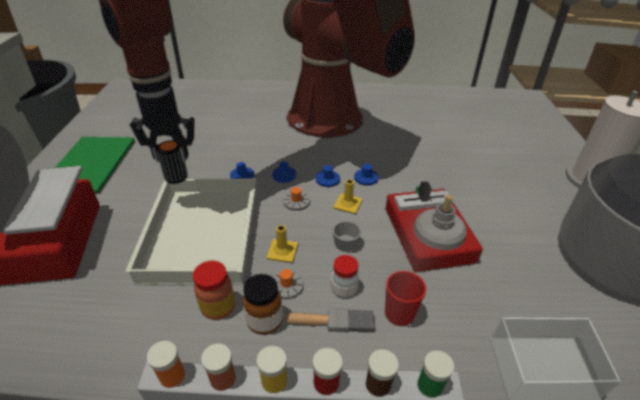

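Emit:
move_arm --series '[{"tx":-0.034,"ty":-0.033,"tz":0.3,"rx":0,"ry":0,"rz":0},{"tx":-0.034,"ty":-0.033,"tz":0.55,"rx":0,"ry":0,"rz":0},{"tx":-0.034,"ty":-0.033,"tz":0.75,"rx":0,"ry":0,"rz":0},{"tx":-0.034,"ty":-0.033,"tz":0.88,"rx":0,"ry":0,"rz":0},{"tx":-0.034,"ty":-0.033,"tz":0.92,"rx":0,"ry":0,"rz":0},{"tx":-0.034,"ty":-0.033,"tz":0.92,"rx":0,"ry":0,"rz":0}]'

```text
clock: 32.15
tool_pos: [0.4609, -0.3471, 0.0566]
tcp_rot: [[-0.999, -0.045, -0.001], [-0.045, 0.999, 0.001], [0.001, 0.001, -1.0]]
wrist_force: [0.5, 0.7, -1.0]
grip_width: 0.0533
```

```bash
python3 - <<'E'
from h import *
go([*tray(-.105,-.065),.0505],-177.1)
E
```

```text
tilt rx,ry [ 0.0003 -0.0004]
t 32.1 tcp [ 0.4609 -0.3471  0.0566] yaw -177.4 j [-0.772   0.539  -0.2626  0.7702 -0.0002 -0.8166] w 0.0533 F [ 0.5108  0.7193 -0.9548] -> shares [0.032 0.03  0.077] rz -0.003
```

Emit:
move_arm --series '[{"tx":0.02,"ty":0.02,"tz":0.03,"rx":0,"ry":0,"rz":0},{"tx":0.02,"ty":0.02,"tz":0.065,"rx":0,"ry":0,"rz":0},{"tx":0.02,"ty":0.02,"tz":0.065,"rx":0,"ry":0,"rz":0}]'

```text
clock: 32.45
tool_pos: [0.4593, -0.3456, 0.0516]
tcp_rot: [[-0.999, -0.045, -0.001], [-0.045, 0.999, 0.0], [0.001, 0.0, -1.0]]
wrist_force: [-0.2, -1.1, -1.5]
grip_width: 0.0531
```

Emit:
move_arm --series '[{"tx":0,"ty":0,"tz":0,"rx":0,"ry":0,"rz":0},{"tx":0,"ty":0,"tz":0,"rx":0,"ry":0,"rz":0},{"tx":0,"ty":0,"tz":0,"rx":0,"ry":0,"rz":0},{"tx":0,"ty":0,"tz":0,"rx":0,"ry":0,"rz":0}]' --gripper -0.7

```text
clock: 32.85
tool_pos: [0.4593, -0.3456, 0.0517]
tcp_rot: [[-0.999, -0.045, -0.001], [-0.045, 0.999, 0.0], [0.001, 0.0, -1.0]]
wrist_force: [0.6, -0.4, -0.4]
grip_width: 0.0724
```

Emit:
move_arm --series '[{"tx":0,"ty":0,"tz":-0.25,"rx":0,"ry":0,"rz":0},{"tx":0,"ty":0,"tz":-0.6,"rx":0,"ry":0,"rz":0},{"tx":0,"ty":0,"tz":-1,"rx":0,"ry":0,"rz":0}]'

```text
clock: 33.15
tool_pos: [0.4589, -0.3452, 0.132]
tcp_rot: [[-0.999, -0.045, -0.002], [-0.045, 0.999, 0.001], [0.002, 0.002, -1.0]]
wrist_force: [0.7, -1.5, -0.4]
grip_width: 0.0728
```

Emit:
move_arm --series '[{"tx":0,"ty":0,"tz":-0.35,"rx":0,"ry":0,"rz":0},{"tx":0,"ty":0,"tz":-0.7,"rx":0,"ry":0,"rz":0},{"tx":0,"ty":0,"tz":-1,"rx":0,"ry":0,"rz":0}]'

```text
clock: 33.45
tool_pos: [0.4591, -0.3454, 0.2137]
tcp_rot: [[-0.999, -0.044, -0.001], [-0.044, 0.999, 0.001], [0.001, 0.001, -1.0]]
wrist_force: [-0.2, -0.6, -0.2]
grip_width: 0.0727
```

```bash
python3 - <<'E'
from h import *
a=cam('top','t3.png');b=cam('scene')
print('scene orange',[(int(x[0]),x[1]) for x in blobs(b,[5,150,100],[17,255,255],8)])
print('burr guess px',proj(a,[.5804,.257,.147]),proj(b,[.5804,.257,.147]))
cv2.imwrite('pics/c4.png',np.hstack([cv2.resize(a['image'][160:250,140:230],(400,400),interpolation=cv2.INTER_CUBIC),cv2.resize(b['image'][180:260,405:485],(400,400),interpolation=cv2.INTER_CUBIC)]))
go([.5804,.257,.22],-168.1)
E
```

```text
scene orange [(81, array([172.7, 175. ])), (8, array([ 82. , 179.4])), (97, array([295.3, 193.1])), (147, array([285.2, 276.8])), (153, array([204.4, 293.8])), (53, array([161.3, 378.6]))]
burr guess px [157.0432 189.6354] [448.6591 196.2439]
tilt rx,ry [-0.0012  0.001 ]
t 33.5 tcp [ 0.4604 -0.3466  0.2154] yaw -177.4 j [-0.7721  0.3942 -0.045   1.1282 -0.0002 -0.8166] w 0.0726 F [-0.2869  0.0876 -1.2504] -> shares [-1.835  7.47  -0.073] rz -0.078
```

View pics/c4.png

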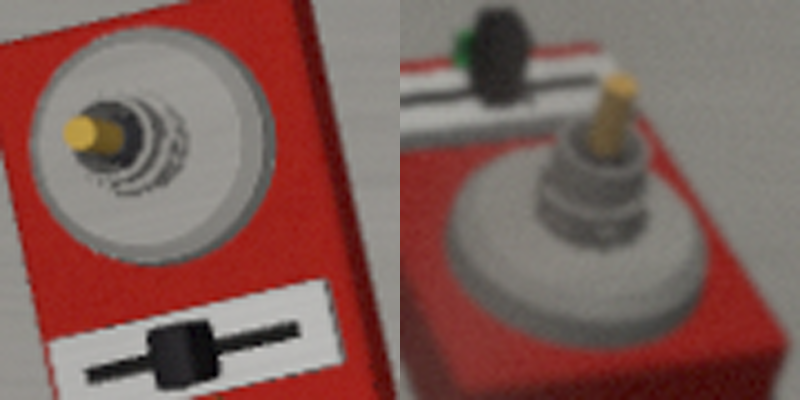

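View pics/t3.png

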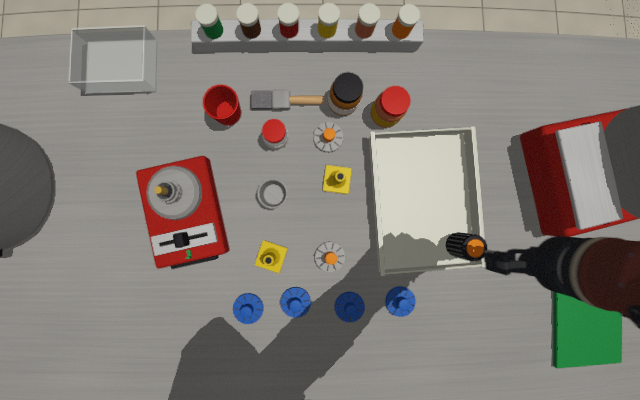

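Emit:
move_arm --series '[{"tx":-0.08,"ty":0.31,"tz":0,"rx":0,"ry":0,"rz":0},{"tx":-0.15,"ty":0.62,"tz":0,"rx":0,"ry":0,"rz":0},{"tx":-0.23,"ty":0.934,"tz":0,"rx":0,"ry":0,"rz":0}]' --gripper 0

```text
clock: 33.85
tool_pos: [0.4751, -0.2702, 0.2145]
tcp_rot: [[-0.999, -0.044, 0.002], [-0.044, 0.999, -0.002], [-0.002, -0.002, -1.0]]
wrist_force: [0.4, 0.2, 0.6]
grip_width: 0.0429
```

Emit:
move_arm --series '[{"tx":-0.08,"ty":0.31,"tz":0,"rx":0,"ry":0,"rz":0},{"tx":-0.15,"ty":0.62,"tz":0,"rx":0,"ry":0,"rz":0},{"tx":-0.23,"ty":0.934,"tz":0,"rx":0,"ry":0,"rz":0}]'

```text
clock: 34.15
tool_pos: [0.4899, -0.1936, 0.2136]
tcp_rot: [[-0.999, -0.044, 0.001], [-0.044, 0.999, -0.001], [-0.001, -0.001, -1.0]]
wrist_force: [0.3, 0.4, -0.4]
grip_width: 0.0428
```

Emit:
move_arm --series '[{"tx":-0.08,"ty":0.31,"tz":0,"rx":0,"ry":0,"rz":0},{"tx":-0.15,"ty":0.62,"tz":0,"rx":0,"ry":0,"rz":0},{"tx":-0.23,"ty":0.934,"tz":0,"rx":0,"ry":0,"rz":0}]'

```text
clock: 34.45
tool_pos: [0.5047, -0.1169, 0.2127]
tcp_rot: [[-0.999, -0.044, -0.0], [-0.044, 0.999, -0.001], [0.0, -0.001, -1.0]]
wrist_force: [-0.0, 0.3, -0.2]
grip_width: 0.0426
```

Emit:
move_arm --series '[{"tx":-0.08,"ty":0.31,"tz":0,"rx":0,"ry":0,"rz":0},{"tx":-0.15,"ty":0.62,"tz":0,"rx":0,"ry":0,"rz":0},{"tx":-0.23,"ty":0.934,"tz":0,"rx":0,"ry":0,"rz":0}]'

```text
clock: 34.75
tool_pos: [0.5195, -0.0404, 0.2118]
tcp_rot: [[-0.999, -0.044, -0.001], [-0.044, 0.999, -0.001], [0.001, -0.001, -1.0]]
wrist_force: [0.3, -0.7, 0.2]
grip_width: 0.0426
```

Emit:
move_arm --series '[{"tx":-0.08,"ty":0.31,"tz":0,"rx":0,"ry":0,"rz":0},{"tx":-0.15,"ty":0.62,"tz":0,"rx":0,"ry":0,"rz":0},{"tx":-0.23,"ty":0.934,"tz":0,"rx":0,"ry":0,"rz":0}]'

```text
clock: 35.05
tool_pos: [0.5343, 0.0362, 0.2109]
tcp_rot: [[-0.999, -0.044, -0.002], [-0.044, 0.999, -0.001], [0.002, -0.001, -1.0]]
wrist_force: [0.7, 0.5, -0.4]
grip_width: 0.0425
```

Emit:
move_arm --series '[{"tx":-0.08,"ty":0.31,"tz":0,"rx":0,"ry":0,"rz":0},{"tx":-0.15,"ty":0.62,"tz":0,"rx":0,"ry":0,"rz":0},{"tx":-0.23,"ty":0.934,"tz":0,"rx":0,"ry":0,"rz":0}]'

```text
clock: 35.35
tool_pos: [0.549, 0.1127, 0.21]
tcp_rot: [[-0.999, -0.044, -0.003], [-0.044, 0.999, -0.001], [0.003, -0.001, -1.0]]
wrist_force: [0.5, -0.5, 0.7]
grip_width: 0.0427
```

Emit:
move_arm --series '[{"tx":-0.08,"ty":0.31,"tz":0,"rx":0,"ry":0,"rz":0},{"tx":-0.15,"ty":0.62,"tz":0,"rx":0,"ry":0,"rz":0},{"tx":-0.23,"ty":0.934,"tz":0,"rx":0,"ry":0,"rz":0}]'

```text
clock: 35.65
tool_pos: [0.5639, 0.1891, 0.2089]
tcp_rot: [[-0.999, -0.044, -0.004], [-0.044, 0.999, -0.001], [0.005, -0.001, -1.0]]
wrist_force: [-0.1, 0.1, 0.2]
grip_width: 0.0428
```

```bash
python3 - <<'E'
from h import *
a=cam('top');b=cam('scene')
print(onz(a,157.8,189.8,.147),onz(b,448.8,196.8,.147))
go([.580,.257,.117])
E
```

```text
[0.5801 0.2556 0.147 ] [0.5822 0.2569 0.147 ]
tilt rx,ry [-0.0001 -0.002 ]
t 35.8 tcp [0.5641 0.1906 0.2087] yaw -177.3 j [0.2029 0.4409 0.0096 1.1437 0.0005 0.1565] w 0.0423 F [-0.57   -0.81    0.2793] -> shares [-0.242  0.82   1.145]
```

Emit:
move_arm --series '[{"tx":-0.12,"ty":0.4,"tz":0,"rx":0,"ry":-0.002,"rz":0},{"tx":-0.25,"ty":0.815,"tz":0,"rx":0,"ry":-0.002,"rz":0},{"tx":-0.25,"ty":0.815,"tz":0.2,"rx":0,"ry":-0.002,"rz":0},{"tx":-0.25,"ty":0.815,"tz":0.5,"rx":0,"ry":-0.002,"rz":0},{"tx":-0.25,"ty":0.815,"tz":0.5,"rx":0,"ry":-0.002,"rz":0}]'

```text
clock: 36.25
tool_pos: [0.5786, 0.2556, 0.165]
tcp_rot: [[-0.999, -0.046, -0.006], [-0.046, 0.999, -0.002], [0.006, -0.002, -1.0]]
wrist_force: [-0.1, -0.3, 0.0]
grip_width: 0.0428
```

```bash
python3 - <<'E'
from h import *
go([.581,.2565,.119])
E
```

```text
tilt rx,ry [-0.0009 -0.0029]
t 36.2 tcp [0.5786 0.2556 0.165 ] yaw -177.3 j [ 0.3007  0.5402  0.0554  1.0923 -0.0004  0.2543] w 0.0428 F [-0.1124 -0.3047  0.0264] -> shares [-0.034  0.011  0.575]
```

Emit:
move_arm --series '[{"tx":-0.034,"ty":0.011,"tz":0.2,"rx":-0.001,"ry":-0.003,"rz":0},{"tx":-0.034,"ty":0.011,"tz":0.4,"rx":-0.001,"ry":-0.003,"rz":0},{"tx":-0.034,"ty":0.011,"tz":0.56,"rx":-0.001,"ry":-0.003,"rz":0},{"tx":-0.034,"ty":0.011,"tz":0.56,"rx":-0.001,"ry":-0.003,"rz":0}]'

```text
clock: 36.65
tool_pos: [0.5801, 0.2557, 0.1189]
tcp_rot: [[-0.999, -0.046, -0.002], [-0.046, 0.999, -0.001], [0.002, -0.001, -1.0]]
wrist_force: [-0.3, 0.2, -0.5]
grip_width: 0.0427
```

Emit:
move_arm --series '[{"tx":0,"ty":0,"tz":0,"rx":0,"ry":0,"rz":0},{"tx":0,"ty":0,"tz":0,"rx":0,"ry":0,"rz":0},{"tx":0,"ty":0,"tz":0,"rx":0,"ry":0,"rz":0},{"tx":0,"ty":0,"tz":0,"rx":0,"ry":0,"rz":0},{"tx":0,"ty":0,"tz":0,"rx":0,"ry":0,"rz":0},{"tx":0,"ty":0,"tz":0,"rx":0,"ry":0,"rz":0}]' --gripper 1 --force 50

```text
clock: 37.25
tool_pos: [0.5806, 0.2558, 0.1197]
tcp_rot: [[-0.999, -0.046, -0.001], [-0.046, 0.999, -0.0], [0.001, -0.0, -1.0]]
wrist_force: [-0.5, -1.3, 5.5]
grip_width: 0.012
```

```bash
python3 - <<'E'
from h import *
go([.5805,.2567,.20])
E
```

```text
tilt rx,ry [-0.0002 -0.0005]
t 37.2 tcp [0.5806 0.2558 0.1197] yaw -177.4 j [ 0.3     0.5729 -0.0126  0.9864 -0.0002  0.254 ] w 0.0120 F [-0.4858 -1.2764  5.5156] -> shares [ 0.001  0.01  -1.003]
```

Emit:
move_arm --series '[{"tx":0,"ty":0.01,"tz":-0.15,"rx":0,"ry":0,"rz":0},{"tx":0,"ty":0.01,"tz":-0.3,"rx":0,"ry":0,"rz":0},{"tx":0,"ty":0.01,"tz":-0.5,"rx":0,"ry":0,"rz":0},{"tx":0,"ty":0,"tz":-0.75,"rx":0,"ry":0,"rz":0},{"tx":0,"ty":0,"tz":-1,"rx":0,"ry":0,"rz":0}]'

```text
clock: 37.75
tool_pos: [0.5806, 0.2559, 0.2014]
tcp_rot: [[-0.999, -0.046, -0.001], [-0.046, 0.999, -0.0], [0.001, -0.0, -1.0]]
wrist_force: [0.2, -0.4, -1.6]
grip_width: 0.0124
```

Emit:
move_arm --series '[{"tx":0,"ty":0,"tz":-0.1,"rx":0,"ry":0,"rz":0},{"tx":0.1,"ty":-0.33,"tz":-0.1,"rx":0,"ry":0,"rz":0},{"tx":0.2,"ty":-0.66,"tz":-0.1,"rx":0,"ry":0,"rz":0},{"tx":0.313,"ty":-0.98,"tz":-0.1,"rx":0,"ry":0,"rz":0}]'

```text
clock: 38.15
tool_pos: [0.5588, 0.1757, 0.2095]
tcp_rot: [[-0.999, -0.047, -0.001], [-0.047, 0.999, -0.0], [0.001, -0.0, -1.0]]
wrist_force: [1.4, 0.3, -1.1]
grip_width: 0.0127
```

Emit:
move_arm --series '[{"tx":0.1,"ty":-0.33,"tz":0,"rx":0,"ry":0,"rz":0},{"tx":0.2,"ty":-0.66,"tz":0,"rx":0,"ry":0,"rz":0},{"tx":0.313,"ty":-0.98,"tz":0,"rx":0,"ry":0,"rz":0}]'

```text
clock: 38.45
tool_pos: [0.537, 0.0952, 0.2098]
tcp_rot: [[-0.999, -0.047, -0.001], [-0.047, 0.999, -0.0], [0.001, -0.0, -1.0]]
wrist_force: [-0.5, 0.3, -1.5]
grip_width: 0.0124
```

Emit:
move_arm --series '[{"tx":0.1,"ty":-0.33,"tz":0,"rx":0,"ry":0,"rz":0},{"tx":0.2,"ty":-0.66,"tz":0,"rx":0,"ry":0,"rz":0},{"tx":0.313,"ty":-0.98,"tz":0,"rx":0,"ry":0,"rz":0}]'

```text
clock: 38.75
tool_pos: [0.5153, 0.0147, 0.2101]
tcp_rot: [[-0.999, -0.047, -0.0], [-0.047, 0.999, -0.0], [0.0, -0.0, -1.0]]
wrist_force: [0.2, -0.5, -1.5]
grip_width: 0.012
```

Emit:
move_arm --series '[{"tx":0.1,"ty":-0.33,"tz":0,"rx":0,"ry":0,"rz":0},{"tx":0.2,"ty":-0.66,"tz":0,"rx":0,"ry":0,"rz":0},{"tx":0.313,"ty":-0.98,"tz":0,"rx":0,"ry":0,"rz":0}]'

```text
clock: 39.05
tool_pos: [0.4936, -0.0658, 0.2104]
tcp_rot: [[-0.999, -0.047, 0.0], [-0.047, 0.999, -0.001], [0.0, -0.001, -1.0]]
wrist_force: [-0.3, 0.1, -1.5]
grip_width: 0.0119
```

Emit:
move_arm --series '[{"tx":0.1,"ty":-0.33,"tz":0,"rx":0,"ry":0,"rz":0},{"tx":0.2,"ty":-0.66,"tz":0,"rx":0,"ry":0,"rz":0},{"tx":0.313,"ty":-0.98,"tz":0,"rx":0,"ry":0,"rz":0}]'

```text
clock: 39.35
tool_pos: [0.4719, -0.1464, 0.2107]
tcp_rot: [[-0.999, -0.047, 0.0], [-0.047, 0.999, -0.001], [-0.0, -0.001, -1.0]]
wrist_force: [0.5, 0.0, -0.9]
grip_width: 0.0122
```

```bash
python3 - <<'E'
from h import *
go([*tray(-.105,.06),.13])
E
```

```text
tilt rx,ry [-0.0003  0.0001]
t 39.4 tcp [ 0.4719 -0.1464  0.2107] yaw -177.3 j [-0.4487  0.2452 -0.2714  1.0537 -0.0004 -0.4953] w 0.0122 F [ 0.4777  0.0359 -0.9432] -> shares [ 0.293 -0.906  1.009]
```

Emit:
move_arm --series '[{"tx":0.15,"ty":-0.45,"tz":0,"rx":0,"ry":0,"rz":0},{"tx":0.293,"ty":-0.906,"tz":0.1,"rx":0,"ry":0,"rz":0},{"tx":0.293,"ty":-0.906,"tz":0.4,"rx":0,"ry":0,"rz":0},{"tx":0.293,"ty":-0.906,"tz":0.7,"rx":0,"ry":0,"rz":0},{"tx":0.293,"ty":-0.906,"tz":1,"rx":0,"ry":0,"rz":0},{"tx":0.293,"ty":-0.906,"tz":1,"rx":0,"ry":0,"rz":0}]'

```text
clock: 39.95
tool_pos: [0.45, -0.2188, 0.1284]
tcp_rot: [[-0.999, -0.046, -0.004], [-0.046, 0.999, 0.002], [0.004, 0.002, -1.0]]
wrist_force: [-0.1, 0.7, -0.6]
grip_width: 0.0124
```

Emit:
move_arm --series '[{"tx":0,"ty":0,"tz":0.25,"rx":0,"ry":0,"rz":0},{"tx":0,"ty":0,"tz":0.5,"rx":0,"ry":0,"rz":0},{"tx":0,"ty":0,"tz":0.75,"rx":0,"ry":0,"rz":0},{"tx":0,"ty":0,"tz":0.9,"rx":0,"ry":0,"rz":0},{"tx":0,"ty":0,"tz":0.95,"rx":0,"ry":0,"rz":0},{"tx":0,"ty":0,"tz":0.95,"rx":0,"ry":0,"rz":0}]'

```text
clock: 40.55
tool_pos: [0.45, -0.2188, 0.0528]
tcp_rot: [[-0.999, -0.046, -0.004], [-0.046, 0.999, 0.002], [0.004, 0.002, -1.0]]
wrist_force: [0.2, -0.5, -0.5]
grip_width: 0.0125
```

```bash
python3 - <<'E'
from h import *
go([*tray(-.105,.06),.0505])
E
```

```text
tilt rx,ry [ 0.0011 -0.0017]
t 40.5 tcp [ 0.45   -0.2188  0.0528] yaw -177.3 j [-0.5986  0.4271 -0.476   0.6719 -0.0003 -0.645 ] w 0.0125 F [ 0.2156 -0.4774 -0.4718] -> shares [-0.023 -0.017  0.029]
```

Emit:
move_arm --series '[{"tx":0,"ty":0,"tz":0.03,"rx":0.001,"ry":-0.002,"rz":0},{"tx":0,"ty":0,"tz":0.03,"rx":0.001,"ry":-0.002,"rz":0}]'

```text
clock: 40.75
tool_pos: [0.4503, -0.219, 0.051]
tcp_rot: [[-0.999, -0.046, 0.002], [-0.046, 0.999, -0.0], [-0.002, -0.0, -1.0]]
wrist_force: [0.2, 0.7, -2.1]
grip_width: 0.0124
```

Emit:
move_arm --series '[{"tx":0,"ty":0,"tz":0,"rx":0,"ry":0,"rz":0},{"tx":0,"ty":0,"tz":0,"rx":0,"ry":0,"rz":0},{"tx":0,"ty":0,"tz":0,"rx":0,"ry":0,"rz":0},{"tx":0,"ty":0,"tz":0,"rx":0,"ry":0,"rz":0}]' --gripper -0.1

```text
clock: 41.15
tool_pos: [0.4504, -0.219, 0.0512]
tcp_rot: [[-0.999, -0.046, 0.002], [-0.046, 0.999, -0.001], [-0.002, -0.001, -1.0]]
wrist_force: [-0.1, 0.1, 1.2]
grip_width: 0.0469
```

Emit:
move_arm --series '[{"tx":0,"ty":0,"tz":-0.25,"rx":0,"ry":0,"rz":0},{"tx":0,"ty":0,"tz":-0.6,"rx":0,"ry":0,"rz":0},{"tx":0,"ty":0,"tz":-1,"rx":0,"ry":0,"rz":0}]'

```text
clock: 41.45
tool_pos: [0.4496, -0.2186, 0.1315]
tcp_rot: [[-0.999, -0.046, 0.0], [-0.046, 0.999, 0.0], [-0.0, 0.0, -1.0]]
wrist_force: [-0.1, -0.8, 0.2]
grip_width: 0.047
```

```bash
python3 - <<'E'
from h import *
a=cam('top','t4.png');b=cam('scene')
for n,c in(('t',a),('s',b)):
  print(n,'or',[(int(x[0]),x[1],x[2]) for x in blobs(c,[5,150,120],[17,255,255],30)])
  print(n,'ye',[(int(x[0]),x[1],x[2]) for x in blobs(c,[22,150,60],[33,255,255],100)])
go([.4415,-.0635,.12])
im=a['image'];cv2.imwrite('pics/c5.png',np.hstack([cv2.resize(im[120:290,360:500],(560,680)[::1] if 0 else (490,595),interpolation=cv2.INTER_CUBIC),np.vstack([cv2.resize(im[v-20:v+20,u-20:u+20],(280,297),interpolation=cv2.INTER_CUBIC) for u,v in((337,180),(270,257))])[:595].copy() if 0 else cv2.resize(np.vstack([im[v-20:v+20,u-20:u+20] for u,v in((337,180),(270,257))]),(297,595),interpolation=cv2.INTER_CUBIC)]))
E
```

```text
t or [(114, array([328.8, 133.8]), array([323, 128,  12,  12], dtype=int32)), (68, array([476.2, 241.9]), array([469, 239,  15,   7], dtype=int32)), (105, array([330.7, 258.1]), array([325, 253,  12,  11], dtype=int32))]
t ye [(199, array([326.1,  30.1]), array([318,  21,  19,  17], dtype=int32)), (125, array([379.3, 118.1]), array([372, 103,  24,  23], dtype=int32)), (631, array([336.5, 179.4]), array([323, 165,  28,  29], dtype=int32)), (652, array([270.8, 256. ]), array([255, 241,  32,  32], dtype=int32))]
s or [(123, array([173.4, 173.5]), array([166, 169,  16,  10], dtype=int32)), (104, array([285.5, 274.6]), array([280, 270,  12,  10], dtype=int32)), (66, array([201.9, 292.6]), array([195, 286,  18,  11], dtype=int32))]
s ye [(424, array([347.9, 200.1]), array([335, 181,  26,  32], dtype=int32)), (597, array([281.8, 247.7]), array([267, 227,  30,  35], dtype=int32)), (315, array([274.5, 382.4]), array([262, 371,  24,  21], dtype=int32))]
tilt rx,ry [-0.0021  0.0032]
t 41.5 tcp [ 0.4524 -0.2204  0.1348] yaw -177.3 j [-0.5991  0.322  -0.38    0.8607  0.0007 -0.6457] w 0.0470 F [ 0.6145  0.0711 -0.4188] -> shares [0.046 1.966 0.177]
```

View pics/c5.png

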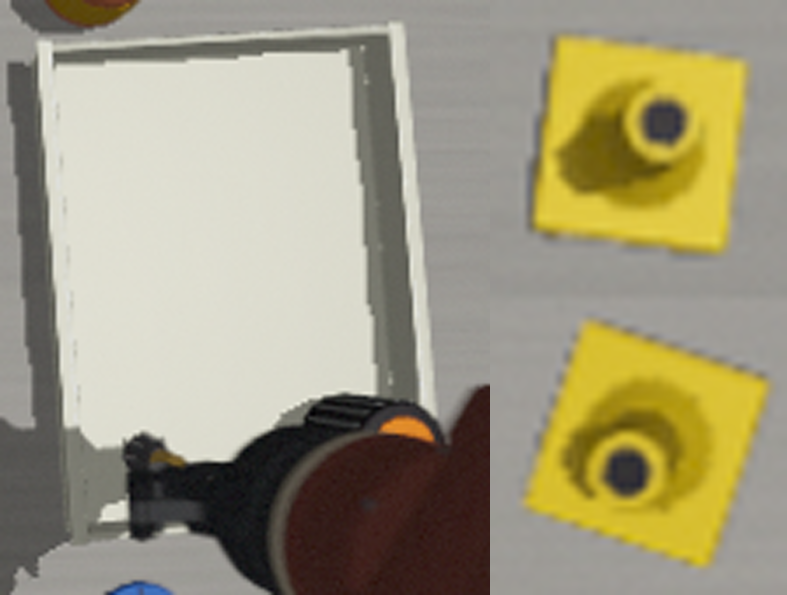

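Emit:
move_arm --series '[{"tx":0.01,"ty":0.33,"tz":0,"rx":-0.002,"ry":0.003,"rz":0},{"tx":0.02,"ty":0.66,"tz":0,"rx":-0.002,"ry":0.003,"rz":0},{"tx":0.023,"ty":0.98,"tz":0,"rx":-0.002,"ry":0.003,"rz":0}]'

```text
clock: 41.85
tool_pos: [0.4466, -0.1413, 0.1341]
tcp_rot: [[-0.999, -0.046, 0.0], [-0.046, 0.999, 0.0], [-0.0, 0.0, -1.0]]
wrist_force: [1.3, 0.4, 0.5]
grip_width: 0.0466
```

Emit:
move_arm --series '[{"tx":0.01,"ty":0.33,"tz":0,"rx":0,"ry":0,"rz":0},{"tx":0.02,"ty":0.66,"tz":0.2,"rx":0,"ry":0,"rz":0},{"tx":0.023,"ty":0.98,"tz":0.5,"rx":0,"ry":0,"rz":0},{"tx":0.023,"ty":0.98,"tz":0.6,"rx":0,"ry":0,"rz":0},{"tx":0.023,"ty":0.98,"tz":0.6,"rx":0,"ry":0,"rz":0}]'

```text
clock: 42.35
tool_pos: [0.4402, -0.0626, 0.0849]
tcp_rot: [[-0.999, -0.047, -0.002], [-0.047, 0.999, 0.001], [0.002, 0.001, -1.0]]
wrist_force: [0.5, 0.7, 0.4]
grip_width: 0.0473
```

```bash
python3 - <<'E'
from h import *
b=cam('scene');a=cam('top')
print(onz(b,281.8+2.4,230.5,.072),onz(a,340.2,176,.072))
go([.4415,-.0635,.0135])
E
```

```text
[ 0.6162 -0.0733  0.072 ] [ 0.6084 -0.0832  0.072 ]
tilt rx,ry [-0.0001  0.0002]
t 42.5 tcp [ 0.4416 -0.0638  0.0863] yaw -177.4 j [-0.3076  0.2904 -0.5814  0.6984 -0.0001 -0.3531] w 0.0467 F [0.1457 0.1633 0.1537] -> shares [0.001 0.004 0.91 ]
```

Emit:
move_arm --series '[{"tx":0,"ty":0,"tz":0.3,"rx":0,"ry":0,"rz":0},{"tx":0,"ty":0,"tz":0.55,"rx":0,"ry":0,"rz":0},{"tx":0,"ty":0,"tz":0.78,"rx":0,"ry":0,"rz":0},{"tx":0,"ty":0,"tz":0.9,"rx":0,"ry":0,"rz":0},{"tx":0,"ty":0,"tz":0.9,"rx":0,"ry":0,"rz":0}]'

```text
clock: 42.95
tool_pos: [0.4414, -0.0643, 0.0139]
tcp_rot: [[-0.999, -0.045, -0.0], [-0.045, 0.999, -0.0], [0.0, 0.0, -1.0]]
wrist_force: [-0.6, -0.6, 0.1]
grip_width: 0.047
```

Emit:
move_arm --series '[{"tx":0,"ty":0,"tz":0,"rx":0,"ry":0,"rz":0},{"tx":0,"ty":0,"tz":0,"rx":0,"ry":0,"rz":0},{"tx":0,"ty":0,"tz":0,"rx":0,"ry":0,"rz":0},{"tx":0,"ty":0,"tz":0,"rx":0,"ry":0,"rz":0},{"tx":0,"ty":0,"tz":0,"rx":0,"ry":0,"rz":0}]' --gripper 1 --force 60

```text
clock: 43.45
tool_pos: [0.4421, -0.0647, 0.015]
tcp_rot: [[-0.999, -0.045, 0.001], [-0.045, 0.999, -0.001], [-0.001, -0.001, -1.0]]
wrist_force: [-2.2, -0.6, 6.8]
grip_width: 0.0244
```

Emit:
move_arm --series '[{"tx":0,"ty":0,"tz":-0.2,"rx":0,"ry":0,"rz":0},{"tx":0,"ty":0,"tz":-0.5,"rx":0,"ry":0,"rz":0},{"tx":0,"ty":0,"tz":-1,"rx":0,"ry":0,"rz":0},{"tx":0,"ty":0,"tz":-1,"rx":0,"ry":0,"rz":0}]'

```text
clock: 43.85
tool_pos: [0.4451, -0.0656, 0.0993]
tcp_rot: [[-0.999, -0.045, 0.008], [-0.045, 0.999, -0.003], [-0.008, -0.004, -1.0]]
wrist_force: [-0.1, 0.3, -2.0]
grip_width: 0.0239
```

```bash
python3 - <<'E'
from h import *
go([*tray(0,-.055),.10])
go([*tray(0,.055),.10])
E
```

```text
tilt rx,ry [-0.0017  0.0039]
t 43.9 tcp [ 0.4451 -0.0656  0.0993] yaw -177.4 j [-0.3087  0.2727 -0.564   0.7251 -0.0005 -0.3534] w 0.0239 F [-0.0657  0.2653 -2.0142] -> shares [-1.319 -3.361  0.014] 
tilt rx,ry [-0.0017  0.0039]
t 43.9 tcp [ 0.4451 -0.0656  0.0993] yaw -177.4 j [-0.3087  0.2727 -0.564   0.7251 -0.0005 -0.3534] w 0.0239 F [-0.0657  0.2653 -2.0142] -> shares [-1.311 -1.986  0.009]
```

Emit:
move_arm --series '[{"tx":-0.11,"ty":-0.1,"tz":-0.2,"rx":-0.002,"ry":0.004,"rz":0},{"tx":-0.22,"ty":-0.45,"tz":-0.4,"rx":-0.002,"ry":0.004,"rz":0},{"tx":-0.33,"ty":-0.84,"tz":-0.4,"rx":-0.002,"ry":0.004,"rz":0}]'

```text
clock: 44.15
tool_pos: [0.4758, -0.1323, 0.1337]
tcp_rot: [[-0.999, -0.046, 0.003], [-0.046, 0.999, -0.001], [-0.003, -0.001, -1.0]]
wrist_force: [-0.0, -0.2, -0.7]
grip_width: 0.0243
```

Emit:
move_arm --series '[{"tx":-0.11,"ty":-0.28,"tz":0,"rx":0,"ry":0,"rz":0},{"tx":-0.22,"ty":-0.56,"tz":0,"rx":0,"ry":0,"rz":0},{"tx":-0.33,"ty":-0.84,"tz":0,"rx":0,"ry":0,"rz":0}]'

```text
clock: 44.45
tool_pos: [0.5055, -0.1992, 0.1335]
tcp_rot: [[-0.999, -0.046, 0.003], [-0.046, 0.999, -0.001], [-0.003, -0.001, -1.0]]
wrist_force: [0.3, 0.2, -2.6]
grip_width: 0.0243
```

Emit:
move_arm --series '[{"tx":-0.11,"ty":-0.28,"tz":0,"rx":0,"ry":0,"rz":0},{"tx":-0.22,"ty":-0.56,"tz":0,"rx":0,"ry":0,"rz":0},{"tx":-0.33,"ty":-0.84,"tz":0,"rx":0,"ry":0,"rz":0}]'

```text
clock: 44.75
tool_pos: [0.5351, -0.2659, 0.1331]
tcp_rot: [[-0.999, -0.046, 0.003], [-0.046, 0.999, -0.001], [-0.003, -0.001, -1.0]]
wrist_force: [-0.4, 0.1, -1.5]
grip_width: 0.0241
```

Emit:
move_arm --series '[{"tx":-0.11,"ty":-0.28,"tz":0,"rx":0,"ry":0,"rz":0},{"tx":-0.22,"ty":-0.56,"tz":0,"rx":0,"ry":0,"rz":0},{"tx":-0.33,"ty":-0.84,"tz":0,"rx":0,"ry":0,"rz":0},{"tx":-0.33,"ty":-0.84,"tz":0,"rx":0,"ry":0,"rz":0}]'

```text
clock: 45.15
tool_pos: [0.5653, -0.3345, 0.1324]
tcp_rot: [[-0.999, -0.044, 0.003], [-0.044, 0.999, -0.002], [-0.003, -0.002, -1.0]]
wrist_force: [-0.9, 0.8, -0.9]
grip_width: 0.0238
```

```bash
python3 - <<'E'
from h import *
go([*tray(0,-.055),.021])
E
```

```text
tilt rx,ry [-0.0009  0.0016]
t 45.1 tcp [ 0.5653 -0.3345  0.1324] yaw -177.5 j [-0.6459  0.6004  0.0717  1.0384  0.0007 -0.6903] w 0.0238 F [-0.8682  0.7911 -0.8898] -> shares [0.035 0.066 1.392]
```

Lower onto the tray floor, release with small opening, lift.

Emit:
move_arm --series '[{"tx":0.035,"ty":0.066,"tz":0.3,"rx":-0.001,"ry":0.002,"rz":0},{"tx":0.035,"ty":0.066,"tz":0.65,"rx":-0.001,"ry":0.002,"rz":0},{"tx":0.035,"ty":0.066,"tz":1,"rx":-0.001,"ry":0.002,"rz":0},{"tx":0.035,"ty":0.066,"tz":1,"rx":-0.001,"ry":0.002,"rz":0}]'

```text
clock: 45.55
tool_pos: [0.5597, -0.327, 0.0483]
tcp_rot: [[-0.999, -0.045, -0.007], [-0.045, 0.999, 0.005], [0.007, 0.005, -1.0]]
wrist_force: [-1.0, -0.1, -2.4]
grip_width: 0.024
```

Emit:
move_arm --series '[{"tx":0,"ty":0,"tz":0.2,"rx":0,"ry":0,"rz":0},{"tx":0,"ty":0,"tz":0.36,"rx":0,"ry":0,"rz":0},{"tx":0,"ty":0,"tz":0.4,"rx":0,"ry":0,"rz":0},{"tx":0,"ty":0,"tz":0.4,"rx":0,"ry":0,"rz":0}]'

```text
clock: 45.95
tool_pos: [0.5597, -0.3266, 0.0182]
tcp_rot: [[-0.999, -0.045, -0.006], [-0.045, 0.999, 0.004], [0.006, 0.004, -1.0]]
wrist_force: [-3.8, 3.9, 9.6]
grip_width: 0.0246
```

Emit:
move_arm --series '[{"tx":0,"ty":0,"tz":0,"rx":0,"ry":0,"rz":0},{"tx":0,"ty":0,"tz":0,"rx":0,"ry":0,"rz":0},{"tx":0,"ty":0,"tz":0,"rx":0,"ry":0,"rz":0}]' --gripper -0.1

```text
clock: 46.25
tool_pos: [0.56, -0.3268, 0.0187]
tcp_rot: [[-0.999, -0.045, -0.005], [-0.045, 0.999, 0.004], [0.005, 0.004, -1.0]]
wrist_force: [-0.8, 0.1, 0.1]
grip_width: 0.0471
```

Emit:
move_arm --series '[{"tx":0,"ty":0,"tz":-0.25,"rx":0,"ry":0,"rz":0},{"tx":0,"ty":0,"tz":-0.6,"rx":0,"ry":0,"rz":0},{"tx":0,"ty":0,"tz":-1,"rx":0,"ry":0,"rz":0},{"tx":0,"ty":0,"tz":-1,"rx":0,"ry":0,"rz":0}]'

```text
clock: 46.65
tool_pos: [0.5628, -0.3288, 0.1033]
tcp_rot: [[-0.999, -0.045, 0.0], [-0.045, 0.999, -0.001], [-0.0, -0.001, -1.0]]
wrist_force: [-0.2, -0.6, -0.0]
grip_width: 0.0469
```

```bash
python3 - <<'E'
from h import *
b=cam('scene');a=cam('top','t5.png')
print('or',[(int(x[0]),x[1]) for x in blobs(a,[5,150,120],[17,255,255],30)])
print('ye',[(int(x[0]),x[1]) for x in blobs(a,[22,150,60],[33,255,255],100)])
print('s',[(int(x[0]),x[1],x[2]) for x in blobs(b,[22,150,60],[33,255,255],100)])
go([.6084,-.0832,.13])
E
```

```text
or [(114, array([328.8, 133.7])), (268, array([474.9, 247.9]))]
ye [(199, array([326.1,  30.1])), (130, array([379.4, 118. ])), (632, array([336.4, 179.4])), (652, array([270.8, 256. ]))]
s [(422, array([347.9, 200.1]), array([335, 181,  27,  32], dtype=int32)), (593, array([281.9, 247.8]), array([267, 227,  30,  35], dtype=int32)), (314, array([274.5, 382.4]), array([262, 371,  24,  21], dtype=int32))]
tilt rx,ry [ 0.0014 -0.0019]
t 46.8 tcp [ 0.5609 -0.3275  0.0993] yaw -177.4 j [-0.6408  0.6205  0.0158  0.9711 -0.0003 -0.6858] w 0.0470 F [ 0.0332 -0.2439 -0.8496] -> shares [-0.73   3.025 -0.377]
```

Emit:
move_arm --series '[{"tx":-0.08,"ty":0.33,"tz":-0.2,"rx":0.001,"ry":-0.002,"rz":0},{"tx":-0.16,"ty":0.66,"tz":-0.37,"rx":0.001,"ry":-0.002,"rz":0},{"tx":-0.24,"ty":1,"tz":-0.37,"rx":0.001,"ry":-0.002,"rz":0}]'

```text
clock: 47.05
tool_pos: [0.5769, -0.2462, 0.1294]
tcp_rot: [[-0.999, -0.044, 0.001], [-0.044, 0.999, 0.001], [-0.001, 0.001, -1.0]]
wrist_force: [0.0, 0.9, 0.3]
grip_width: 0.0469
```

Emit:
move_arm --series '[{"tx":-0.08,"ty":0.33,"tz":0,"rx":0,"ry":0,"rz":0},{"tx":-0.16,"ty":0.66,"tz":0,"rx":0,"ry":0,"rz":0},{"tx":-0.24,"ty":1,"tz":0,"rx":0,"ry":0,"rz":0}]'

```text
clock: 47.35
tool_pos: [0.5918, -0.1641, 0.128]
tcp_rot: [[-0.999, -0.044, -0.001], [-0.044, 0.999, 0.001], [0.001, 0.001, -1.0]]
wrist_force: [1.1, 0.2, -0.8]
grip_width: 0.0467
```

Emit:
move_arm --series '[{"tx":-0.08,"ty":0.33,"tz":0,"rx":0,"ry":0,"rz":0},{"tx":-0.16,"ty":0.66,"tz":0,"rx":0,"ry":0,"rz":0},{"tx":-0.24,"ty":1,"tz":0.1,"rx":0,"ry":0,"rz":0},{"tx":-0.24,"ty":1,"tz":0.3,"rx":0,"ry":0,"rz":0},{"tx":-0.24,"ty":1,"tz":0.4,"rx":0,"ry":0,"rz":0}]'

```text
clock: 47.85
tool_pos: [0.6061, -0.0821, 0.0937]
tcp_rot: [[-0.999, -0.046, -0.005], [-0.046, 0.999, 0.002], [0.005, 0.002, -1.0]]
wrist_force: [0.9, -0.2, -0.2]
grip_width: 0.0471
```

```bash
python3 - <<'E'
from h import *
go([.608,-.0825,.036])
E
```

```text
tilt rx,ry [ 0.0011 -0.0022]
t 47.9 tcp [ 0.6061 -0.0821  0.0937] yaw -177.4 j [-0.2546  0.5591 -0.1124  0.9044  0.0009 -0.3002] w 0.0471 F [ 0.8716 -0.2313 -0.2163] -> shares [-0.027 -0.008  0.721]
```

Emit:
move_arm --series '[{"tx":-0.027,"ty":-0.008,"tz":0.2,"rx":0.001,"ry":-0.002,"rz":0},{"tx":-0.027,"ty":-0.008,"tz":0.45,"rx":0.001,"ry":-0.002,"rz":0},{"tx":-0.027,"ty":-0.008,"tz":0.7,"rx":0.001,"ry":-0.002,"rz":0},{"tx":-0.027,"ty":-0.008,"tz":0.7,"rx":0.001,"ry":-0.002,"rz":0}]'

```text
clock: 48.25
tool_pos: [0.6053, -0.0826, 0.0344]
tcp_rot: [[-0.999, -0.045, -0.006], [-0.045, 0.999, 0.002], [0.006, 0.002, -1.0]]
wrist_force: [-0.3, 0.6, 0.1]
grip_width: 0.0469
```

Emit:
move_arm --series '[{"tx":0,"ty":0,"tz":0,"rx":0,"ry":0,"rz":0},{"tx":0,"ty":0,"tz":0,"rx":0,"ry":0,"rz":0},{"tx":0,"ty":0,"tz":0,"rx":0,"ry":0,"rz":0},{"tx":0,"ty":0,"tz":0,"rx":0,"ry":0,"rz":0},{"tx":0,"ty":0,"tz":0,"rx":0,"ry":0,"rz":0}]' --gripper 1 --force 50

```text
clock: 48.75
tool_pos: [0.6056, -0.0826, 0.0349]
tcp_rot: [[-0.999, -0.045, -0.005], [-0.045, 0.999, 0.001], [0.005, 0.002, -1.0]]
wrist_force: [0.5, 0.5, -1.5]
grip_width: 0.021
```

Emit:
move_arm --series '[{"tx":0,"ty":0,"tz":-0.2,"rx":0,"ry":0,"rz":0},{"tx":0,"ty":0,"tz":-0.5,"rx":0,"ry":0,"rz":0},{"tx":0,"ty":0,"tz":-1,"rx":0,"ry":0,"rz":0},{"tx":0,"ty":0,"tz":-1,"rx":0,"ry":0,"rz":0}]'

```text
clock: 49.15
tool_pos: [0.6092, -0.0835, 0.1202]
tcp_rot: [[-0.999, -0.045, 0.003], [-0.045, 0.999, -0.001], [-0.003, -0.001, -1.0]]
wrist_force: [1.0, -0.5, -1.3]
grip_width: 0.0211
```

```bash
python3 - <<'E'
from h import *
go([*tray(.095,-.055),.15])
E
```

```text
tilt rx,ry [-0.0004  0.0012]
t 49.1 tcp [ 0.6092 -0.0835  0.1202] yaw -177.4 j [-0.2551  0.5346 -0.0789  0.9547  0.     -0.2999] w 0.0211 F [ 1.0027 -0.5232 -1.3128] -> shares [-0.468 -3.039 -0.369]
```

Emit:
move_arm --series '[{"tx":-0.05,"ty":-0.3,"tz":-0.1,"rx":0,"ry":0.001,"rz":0},{"tx":-0.1,"ty":-0.65,"tz":-0.1,"rx":0,"ry":0.001,"rz":0},{"tx":-0.156,"ty":-1,"tz":-0.1,"rx":0,"ry":0.001,"rz":0}]'

```text
clock: 49.45
tool_pos: [0.6256, -0.1636, 0.1286]
tcp_rot: [[-0.999, -0.046, 0.001], [-0.046, 0.999, -0.001], [-0.001, -0.001, -1.0]]
wrist_force: [0.3, 0.1, -1.4]
grip_width: 0.0209
```

Emit:
move_arm --series '[{"tx":-0.05,"ty":-0.33,"tz":0,"rx":0,"ry":0,"rz":0},{"tx":-0.1,"ty":-0.66,"tz":0,"rx":0,"ry":0,"rz":0},{"tx":-0.156,"ty":-1,"tz":0,"rx":0,"ry":0,"rz":0}]'

```text
clock: 49.75
tool_pos: [0.6416, -0.2438, 0.1281]
tcp_rot: [[-0.999, -0.046, 0.001], [-0.046, 0.999, -0.001], [-0.001, -0.001, -1.0]]
wrist_force: [1.1, 0.5, -1.2]
grip_width: 0.0212
```

Emit:
move_arm --series '[{"tx":-0.05,"ty":-0.33,"tz":0,"rx":0,"ry":0,"rz":0},{"tx":-0.1,"ty":-0.66,"tz":0,"rx":0,"ry":0,"rz":0},{"tx":-0.156,"ty":-1,"tz":0.1,"rx":0,"ry":0,"rz":0},{"tx":-0.156,"ty":-1,"tz":0.4,"rx":0,"ry":0,"rz":0},{"tx":-0.156,"ty":-1,"tz":0.5,"rx":0,"ry":0,"rz":0}]'

```text
clock: 50.25
tool_pos: [0.6563, -0.3232, 0.085]
tcp_rot: [[-0.999, -0.045, -0.002], [-0.045, 0.999, 0.001], [0.002, 0.001, -1.0]]
wrist_force: [-0.7, 0.4, -1.4]
grip_width: 0.0205
```

```bash
python3 - <<'E'
from h import *
go([*tray(.095,-.055),.042])
E
```

```text
tilt rx,ry [ 0.0007 -0.0012]
t 50.2 tcp [ 0.6563 -0.3232  0.085 ] yaw -177.4 j [-0.5573  0.7871  0.2952  1.0816 -0.0002 -0.6019] w 0.0205 F [-0.6717  0.3872 -1.3978] -> shares [-0.015 -0.021  0.537]
```

Emit:
move_arm --series '[{"tx":-0.015,"ty":-0.02,"tz":0.25,"rx":0.001,"ry":-0.001,"rz":0},{"tx":-0.015,"ty":-0.02,"tz":0.45,"rx":0.001,"ry":-0.001,"rz":0},{"tx":-0.015,"ty":-0.02,"tz":0.54,"rx":0.001,"ry":-0.001,"rz":0},{"tx":-0.015,"ty":-0.02,"tz":0.54,"rx":0.001,"ry":-0.001,"rz":0}]'

```text
clock: 50.65
tool_pos: [0.6572, -0.3238, 0.0414]
tcp_rot: [[-0.999, -0.045, -0.001], [-0.045, 0.999, 0.0], [0.001, 0.0, -1.0]]
wrist_force: [-0.4, 0.6, -0.8]
grip_width: 0.0207
```

Emit:
move_arm --series '[{"tx":0,"ty":0,"tz":0,"rx":0,"ry":0,"rz":0},{"tx":0,"ty":0,"tz":0,"rx":0,"ry":0,"rz":0},{"tx":0,"ty":0,"tz":0,"rx":0,"ry":0,"rz":0}]' --gripper -0.1

```text
clock: 50.95
tool_pos: [0.6577, -0.3239, 0.0423]
tcp_rot: [[-0.999, -0.045, -0.0], [-0.045, 0.999, -0.001], [0.0, -0.001, -1.0]]
wrist_force: [-0.5, -0.3, -0.2]
grip_width: 0.0472
```

Emit:
move_arm --series '[{"tx":0,"ty":0,"tz":-0.25,"rx":0,"ry":0,"rz":0},{"tx":0,"ty":0,"tz":-0.6,"rx":0,"ry":0,"rz":0},{"tx":0,"ty":0,"tz":-1,"rx":0,"ry":0,"rz":0},{"tx":0,"ty":0,"tz":-1,"rx":0,"ry":0,"rz":0}]'

```text
clock: 51.35
tool_pos: [0.6602, -0.3255, 0.1281]
tcp_rot: [[-0.999, -0.045, 0.007], [-0.045, 0.999, -0.005], [-0.007, -0.005, -1.0]]
wrist_force: [0.7, -1.9, 0.9]
grip_width: 0.0467
```

```bash
python3 - <<'E'
from h import *
b=cam('scene');a=cam('top','t6.png')
print('or',[(int(x[0]),x[1]) for x in blobs(a,[5,150,120],[17,255,255],30)])
print('ye',[(int(x[0]),x[1]) for x in blobs(a,[22,150,60],[33,255,255],100)])
g=cv2.cvtColor(a['image'],cv2.COLOR_BGR2GRAY)[60:125,320:375]
n,l,s,c=cv2.connectedComponentsWithStats((g<45).astype(np.uint8));print([(s[i],c[i]+[320,60]) for i in range(1,n) if s[i][4]>100])
go([.7035,-.064,.15],-204)
E
```

```text
or [(113, array([328.8, 133.9])), (103, array([453.8, 200.1])), (270, array([474.9, 247.9]))]
ye [(198, array([326.2,  30.1])), (129, array([379.3, 118.1])), (588, array([444.5, 154.5])), (651, array([270.8, 256. ]))]
[]
tilt rx,ry [-0.001   0.0009]
t 51.5 tcp [ 0.6583 -0.3243  0.1237] yaw -177.4 j [-0.5569  0.762   0.3496  1.1558 -0.0006 -0.6025] w 0.0471 F [-0.7122 -0.3598 -1.219 ] -> shares [-0.713  3.224 -0.334] rz 0.222
```

Emit:
move_arm --series '[{"tx":-0.08,"ty":0.33,"tz":-0.15,"rx":-0.001,"ry":0.001,"rz":0},{"tx":-0.16,"ty":0.66,"tz":-0.33,"rx":-0.001,"ry":0.001,"rz":0},{"tx":-0.24,"ty":1,"tz":-0.33,"rx":-0.001,"ry":0.001,"rz":0}]'

```text
clock: 51.75
tool_pos: [0.6743, -0.2431, 0.1508]
tcp_rot: [[-0.999, -0.045, 0.001], [-0.045, 0.999, -0.0], [-0.001, -0.001, -1.0]]
wrist_force: [0.6, -0.6, -0.2]
grip_width: 0.047
```

Emit:
move_arm --series '[{"tx":-0.08,"ty":0.33,"tz":0,"rx":0,"ry":0,"rz":0},{"tx":-0.16,"ty":0.66,"tz":0,"rx":0,"ry":0,"rz":0},{"tx":-0.24,"ty":1,"tz":0,"rx":0,"ry":0,"rz":0}]'

```text
clock: 52.05
tool_pos: [0.6893, -0.1611, 0.1495]
tcp_rot: [[-0.999, -0.045, -0.001], [-0.045, 0.999, 0.0], [0.001, 0.0, -1.0]]
wrist_force: [0.1, 0.1, 0.4]
grip_width: 0.047
```

Emit:
move_arm --series '[{"tx":-0.08,"ty":0.33,"tz":0,"rx":0,"ry":0,"rz":0.07},{"tx":-0.16,"ty":0.66,"tz":0,"rx":0,"ry":0,"rz":0.14},{"tx":-0.24,"ty":1,"tz":0,"rx":0,"ry":0,"rz":0.21},{"tx":-0.24,"ty":1,"tz":0,"rx":0,"ry":0,"rz":0.222},{"tx":-0.24,"ty":1,"tz":0,"rx":0,"ry":0,"rz":0.222}]'

```text
clock: 52.55
tool_pos: [0.7044, -0.0797, 0.1484]
tcp_rot: [[-0.914, 0.406, -0.003], [0.406, 0.914, 0.0], [0.002, -0.001, -1.0]]
wrist_force: [-0.1, 0.3, -0.5]
grip_width: 0.0472
```

```bash
python3 - <<'E'
from h import *
go([.7035,-.064,.1],-204)
E
```

```text
tilt rx,ry [-0.0004 -0.0011]
t 52.5 tcp [ 0.7044 -0.0797  0.1484] yaw 156.0 j [-0.2156  0.6995  0.2964  1.1702 -0.0004  0.2027] w 0.0472 F [-0.1397  0.3158 -0.53  ] -> shares [0.089 0.176 0.605] rz 0.000
```

Emit:
move_arm --series '[{"tx":0.089,"ty":0.17,"tz":0,"rx":0,"ry":-0.001,"rz":0},{"tx":0.089,"ty":0.176,"tz":0.3,"rx":0,"ry":-0.001,"rz":0},{"tx":0.089,"ty":0.176,"tz":0.6,"rx":0,"ry":-0.001,"rz":0},{"tx":0.089,"ty":0.176,"tz":0.9,"rx":0,"ry":-0.001,"rz":0},{"tx":0.089,"ty":0.176,"tz":1,"rx":0,"ry":-0.001,"rz":0},{"tx":0.089,"ty":0.176,"tz":1,"rx":0,"ry":-0.001,"rz":0}]'

```text
clock: 53.15
tool_pos: [0.7022, -0.064, 0.0671]
tcp_rot: [[-0.914, 0.406, -0.003], [0.406, 0.914, -0.0], [0.003, -0.002, -1.0]]
wrist_force: [-1.5, 0.3, -0.0]
grip_width: 0.0469
```

```bash
python3 - <<'E'
from h import *
go([.7035,-.064,.0165],-204)
a=cam('top');b=cam('scene')
cv2.imwrite('pics/c6.png',np.hstack([cv2.resize(a['image'][50:190,280:420],(400,400),interpolation=cv2.INTER_CUBIC),cv2.resize(b['image'][200:340,200:340],(400,400),interpolation=cv2.INTER_CUBIC)]))
E
```

```text
tilt rx,ry [-0.0007 -0.0014]
t 53.1 tcp [ 0.7022 -0.064   0.0671] yaw 156.1 j [-0.1941  0.7495  0.1712  0.9957 -0.0008  0.2238] w 0.0469 F [-1.5372  0.3105 -0.0439] -> shares [-0.016  0.008  0.632] rz 0.000
```

View pics/c6.png

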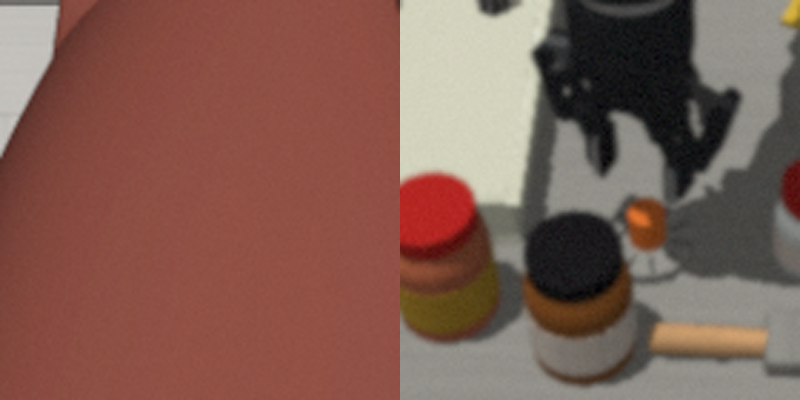

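Emit:
move_arm --series '[{"tx":-0.016,"ty":0.008,"tz":0.2,"rx":0,"ry":-0.001,"rz":0},{"tx":-0.016,"ty":0.008,"tz":0.4,"rx":0,"ry":-0.001,"rz":0},{"tx":-0.016,"ty":0.008,"tz":0.55,"rx":0,"ry":-0.001,"rz":0},{"tx":-0.016,"ty":0.008,"tz":0.62,"rx":0,"ry":-0.001,"rz":0},{"tx":-0.016,"ty":0.008,"tz":0.62,"rx":0,"ry":-0.001,"rz":0}]'

```text
clock: 53.75
tool_pos: [0.7052, -0.0642, 0.0196]
tcp_rot: [[-0.914, 0.406, 0.002], [0.406, 0.914, -0.002], [-0.002, -0.001, -1.0]]
wrist_force: [0.2, 0.2, 0.9]
grip_width: 0.0467
```

Emit:
move_arm --series '[{"tx":0,"ty":0,"tz":0,"rx":0,"ry":0,"rz":0},{"tx":0,"ty":0,"tz":0,"rx":0,"ry":0,"rz":0},{"tx":0,"ty":0,"tz":0,"rx":0,"ry":0,"rz":0},{"tx":0,"ty":0,"tz":0,"rx":0,"ry":0,"rz":0},{"tx":0,"ty":0,"tz":0,"rx":0,"ry":0,"rz":0}]' --gripper 1 --force 60

```text
clock: 54.25
tool_pos: [0.7058, -0.0643, 0.0207]
tcp_rot: [[-0.914, 0.406, 0.003], [0.406, 0.914, -0.002], [-0.004, -0.0, -1.0]]
wrist_force: [-0.7, 1.5, 6.1]
grip_width: 0.0241
```

Emit:
move_arm --series '[{"tx":0,"ty":0,"tz":-0.2,"rx":0,"ry":0,"rz":0},{"tx":0,"ty":0,"tz":-0.5,"rx":0,"ry":0,"rz":0},{"tx":0,"ty":0,"tz":-1,"rx":0,"ry":0,"rz":0},{"tx":0,"ty":0,"tz":-1,"rx":0,"ry":0,"rz":0}]'

```text
clock: 54.65
tool_pos: [0.7088, -0.0648, 0.1065]
tcp_rot: [[-0.914, 0.406, 0.012], [0.406, 0.914, -0.004], [-0.012, 0.002, -1.0]]
wrist_force: [1.6, 0.6, -1.9]
grip_width: 0.0238
```

```bash
python3 - <<'E'
from h import *
go([*tray(0,.055),.14],-177.4)
E
```

```text
tilt rx,ry [0.0007 0.0058]
t 54.6 tcp [ 0.7088 -0.0648  0.1065] yaw 156.1 j [-0.1932  0.7183  0.2195  1.0598 -0.0012  0.2248] w 0.0238 F [ 1.6022  0.6299 -1.9125] -> shares [ 0.943 -2.539 -0.434] rz -0.221
```

Emit:
move_arm --series '[{"tx":0.05,"ty":-0.14,"tz":-0.25,"rx":0.001,"ry":0.006,"rz":0},{"tx":0.15,"ty":-0.4,"tz":-0.43,"rx":0.001,"ry":0.006,"rz":0},{"tx":0.314,"ty":-0.85,"tz":-0.43,"rx":0.001,"ry":0.006,"rz":0}]'

```text
clock: 54.95
tool_pos: [0.6595, -0.1162, 0.142]
tcp_rot: [[-0.915, 0.404, 0.003], [0.404, 0.915, -0.001], [-0.003, 0.0, -1.0]]
wrist_force: [1.5, -0.6, -2.2]
grip_width: 0.0235
```

Emit:
move_arm --series '[{"tx":0.1,"ty":-0.28,"tz":0,"rx":0,"ry":0,"rz":0},{"tx":0.2,"ty":-0.56,"tz":0,"rx":0,"ry":0,"rz":0},{"tx":0.314,"ty":-0.85,"tz":0,"rx":0,"ry":0,"rz":0}]'

```text
clock: 55.25
tool_pos: [0.608, -0.1688, 0.1414]
tcp_rot: [[-0.915, 0.404, 0.003], [0.404, 0.915, -0.001], [-0.003, 0.0, -1.0]]
wrist_force: [0.1, 0.3, -2.1]
grip_width: 0.0238
```

Emit:
move_arm --series '[{"tx":0.1,"ty":-0.28,"tz":0,"rx":0,"ry":0,"rz":0},{"tx":0.2,"ty":-0.56,"tz":0,"rx":0,"ry":0,"rz":0},{"tx":0.314,"ty":-0.85,"tz":0,"rx":0,"ry":0,"rz":0},{"tx":0.314,"ty":-0.85,"tz":0,"rx":0,"ry":0,"rz":0}]'

```text
clock: 55.65
tool_pos: [0.5554, -0.2226, 0.1407]
tcp_rot: [[-0.914, 0.406, 0.001], [0.406, 0.914, -0.001], [-0.001, -0.001, -1.0]]
wrist_force: [0.0, -0.1, -2.7]
grip_width: 0.0238
```

```bash
python3 - <<'E'
from h import *
go([*tray(0,.055),.0265])
E
```

```text
tilt rx,ry [-0.0002  0.0007]
t 55.6 tcp [ 0.5554 -0.2226  0.1407] yaw 156.0 j [-0.5031  0.4886 -0.0991  0.9817 -0.0004 -0.0848] w 0.0238 F [ 0.0181 -0.0594 -2.6842] -> shares [-0.002  0.042  1.428]
```

Emit:
move_arm --series '[{"tx":0,"ty":0.04,"tz":0.3,"rx":0,"ry":0.001,"rz":0},{"tx":0,"ty":0.04,"tz":0.65,"rx":0,"ry":0.001,"rz":0},{"tx":0,"ty":0.04,"tz":1,"rx":0,"ry":0.001,"rz":0},{"tx":0,"ty":0.04,"tz":1,"rx":0,"ry":0.001,"rz":0}]'

```text
clock: 56.05
tool_pos: [0.5542, -0.2179, 0.0569]
tcp_rot: [[-0.914, 0.406, -0.007], [0.406, 0.914, 0.003], [0.008, 0.0, -1.0]]
wrist_force: [-1.0, -0.2, -2.9]
grip_width: 0.0238
```

Emit:
move_arm --series '[{"tx":0,"ty":0,"tz":0.2,"rx":0,"ry":0,"rz":0},{"tx":0,"ty":0,"tz":0.36,"rx":0,"ry":0,"rz":0},{"tx":0,"ty":0,"tz":0.41,"rx":0,"ry":0,"rz":0},{"tx":0,"ty":0,"tz":0.41,"rx":0,"ry":0,"rz":0}]'

```text
clock: 56.45
tool_pos: [0.5538, -0.2174, 0.0256]
tcp_rot: [[-0.914, 0.406, -0.007], [0.406, 0.914, 0.004], [0.008, 0.0, -1.0]]
wrist_force: [-6.4, 3.7, 10.6]
grip_width: 0.0236
```

Emit:
move_arm --series '[{"tx":0,"ty":0,"tz":0,"rx":0,"ry":0,"rz":0},{"tx":0,"ty":0,"tz":0,"rx":0,"ry":0,"rz":0},{"tx":0,"ty":0,"tz":0,"rx":0,"ry":0,"rz":0}]' --gripper -0.1

```text
clock: 56.75
tool_pos: [0.5543, -0.2176, 0.0262]
tcp_rot: [[-0.914, 0.406, -0.006], [0.406, 0.914, 0.003], [0.007, 0.0, -1.0]]
wrist_force: [-0.5, 0.1, 1.3]
grip_width: 0.0467
```

Emit:
move_arm --series '[{"tx":0,"ty":0,"tz":-0.25,"rx":0,"ry":0,"rz":0},{"tx":0,"ty":0,"tz":-0.6,"rx":0,"ry":0,"rz":0},{"tx":0,"ty":0,"tz":-1,"rx":0,"ry":0,"rz":0},{"tx":0,"ty":0,"tz":-1,"rx":0,"ry":0,"rz":0}]'

```text
clock: 57.15
tool_pos: [0.5575, -0.2192, 0.1104]
tcp_rot: [[-0.914, 0.406, -0.0], [0.406, 0.914, -0.0], [-0.0, -0.0, -1.0]]
wrist_force: [0.2, -0.2, -0.1]
grip_width: 0.0469
```

```bash
python3 - <<'E'
from h import *
b=cam('scene','s7.png');a=cam('top','t7.png')
print('or',[(int(x[0]),x[1]) for x in blobs(a,[5,150,120],[17,255,255],30)])
print('ye',[(int(x[0]),x[1]) for x in blobs(a,[22,150,60],[33,255,255],100)])
go([.4421,.0639,.13])
E
```

```text
or [(36, array([397.4, 117.1])), (116, array([402.1, 204.2])), (267, array([474.9, 247.9]))]
ye [(196, array([326.1,  30.1])), (132, array([379.2, 117.9])), (602, array([445. , 153.5])), (652, array([270.8, 256.1]))]
tilt rx,ry [ 0.     -0.0025]
t 57.2 tcp [ 0.5554 -0.2181  0.1068] yaw 156.1 j [-0.4965  0.521  -0.1413  0.9137 -0.0003 -0.0788] w 0.0470 F [ 0.3613 -0.4251 -0.1475] -> shares [ 2.726  2.648 -0.276]
```

View pics/s7.png

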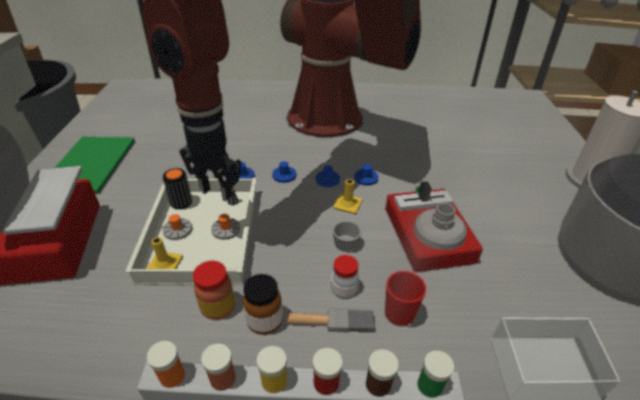

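Emit:
move_arm --series '[{"tx":0.3,"ty":0.29,"tz":-0.27,"rx":0,"ry":-0.002,"rz":0},{"tx":0.6,"ty":0.58,"tz":-0.27,"rx":0,"ry":-0.002,"rz":0},{"tx":0.9,"ty":0.88,"tz":-0.27,"rx":0,"ry":-0.002,"rz":0}]'

```text
clock: 57.55
tool_pos: [0.5173, -0.1237, 0.1279]
tcp_rot: [[-0.914, 0.406, -0.002], [0.406, 0.914, 0.001], [0.002, 0.0, -1.0]]
wrist_force: [0.9, 0.6, -0.0]
grip_width: 0.0471
```

Emit:
move_arm --series '[{"tx":0.3,"ty":0.29,"tz":0,"rx":0,"ry":0,"rz":0},{"tx":0.6,"ty":0.58,"tz":0,"rx":0,"ry":0,"rz":0},{"tx":0.9,"ty":0.88,"tz":0,"rx":0,"ry":0,"rz":0}]'

```text
clock: 57.85
tool_pos: [0.4786, -0.0288, 0.1269]
tcp_rot: [[-0.914, 0.407, -0.004], [0.407, 0.914, 0.001], [0.004, -0.0, -1.0]]
wrist_force: [0.1, 0.4, -0.5]
grip_width: 0.0471
```

Emit:
move_arm --series '[{"tx":0.3,"ty":0.29,"tz":0,"rx":0,"ry":0,"rz":0},{"tx":0.6,"ty":0.58,"tz":0,"rx":0,"ry":0,"rz":0},{"tx":0.9,"ty":0.88,"tz":0,"rx":0,"ry":0,"rz":0},{"tx":0.9,"ty":0.88,"tz":0.3,"rx":0,"ry":0,"rz":0},{"tx":0.9,"ty":0.88,"tz":0.4,"rx":0,"ry":0,"rz":0}]'

```text
clock: 58.35
tool_pos: [0.4394, 0.0655, 0.0931]
tcp_rot: [[-0.914, 0.405, -0.007], [0.405, 0.914, 0.001], [0.007, -0.002, -1.0]]
wrist_force: [0.2, -0.7, 0.5]
grip_width: 0.0468
```

```bash
python3 - <<'E'
from h import *
b=cv2.imread('pics/s7.png');c=cam('scene')
m=cv2.inRange(cv2.cvtColor(b,cv2.COLOR_BGR2HSV),np.array([22,120,60]),np.array([33,255,255]))[175:215,330:365]
ys,xs=np.nonzero(m);t=ys.min();print('stem top px',330+xs[ys<t+3].mean(),175+t,onz(c,330+xs[ys<t+3].mean(),175+t+2,.072))
go([.4421,.0639,.036])
E
```

```text
stem top px 348.9473684210526 179 [0.4409 0.0641 0.072 ]
tilt rx,ry [-0.001  -0.0038]
t 58.4 tcp [0.4392 0.065  0.0926] yaw 156.0 j [-0.0189  0.2844 -0.5692  0.7254  0.0011  0.3991] w 0.0473 F [-1.2591 -0.9373 -1.3596] -> shares [-0.044  0.004  0.707]
```

Emit:
move_arm --series '[{"tx":-0.03,"ty":0,"tz":0.2,"rx":-0.001,"ry":-0.004,"rz":0},{"tx":-0.03,"ty":0,"tz":0.45,"rx":-0.001,"ry":-0.004,"rz":0},{"tx":-0.03,"ty":0,"tz":0.7,"rx":-0.001,"ry":-0.004,"rz":0},{"tx":-0.03,"ty":0,"tz":0.7,"rx":-0.001,"ry":-0.004,"rz":0}]'

```text
clock: 58.8
tool_pos: [0.4393, 0.0634, 0.0348]
tcp_rot: [[-0.913, 0.407, -0.004], [0.407, 0.913, -0.0], [0.004, -0.002, -1.0]]
wrist_force: [0.7, 0.4, -0.2]
grip_width: 0.0474
```

Emit:
move_arm --series '[{"tx":0,"ty":0,"tz":0,"rx":0,"ry":0,"rz":0},{"tx":0,"ty":0,"tz":0,"rx":0,"ry":0,"rz":0},{"tx":0,"ty":0,"tz":0,"rx":0,"ry":0,"rz":0},{"tx":0,"ty":0,"tz":0,"rx":0,"ry":0,"rz":0},{"tx":0,"ty":0,"tz":0,"rx":0,"ry":0,"rz":0}]' --gripper 1 --force 50

```text
clock: 59.3
tool_pos: [0.44, 0.0632, 0.0355]
tcp_rot: [[-0.913, 0.407, -0.003], [0.407, 0.913, -0.001], [0.002, -0.002, -1.0]]
wrist_force: [-0.2, -1.3, 7.0]
grip_width: 0.0208
```

Emit:
move_arm --series '[{"tx":0,"ty":0,"tz":-0.2,"rx":0,"ry":0,"rz":0},{"tx":0,"ty":0,"tz":-0.5,"rx":0,"ry":0,"rz":0},{"tx":0,"ty":0,"tz":-1,"rx":0,"ry":0,"rz":0},{"tx":0,"ty":0,"tz":-1,"rx":0,"ry":0,"rz":0}]'

```text
clock: 59.7
tool_pos: [0.443, 0.0634, 0.1194]
tcp_rot: [[-0.913, 0.407, 0.004], [0.407, 0.913, -0.001], [-0.004, 0.001, -1.0]]
wrist_force: [0.9, -0.9, -1.7]
grip_width: 0.0208
```

```bash
python3 - <<'E'
from h import *
go([*tray(.095,.055),.15])
E
```

```text
tilt rx,ry [0.0005 0.002 ]
t 59.7 tcp [0.443  0.0634 0.1194] yaw 156.0 j [-0.0211  0.2461 -0.5368  0.7836 -0.0006  0.398 ] w 0.0208 F [ 0.9141 -0.9114 -1.7387] -> shares [-3.802 -2.114 -0.369]
```

Emit:
move_arm --series '[{"tx":-0.3,"ty":-0.15,"tz":-0.2,"rx":0.001,"ry":0.002,"rz":0},{"tx":-0.62,"ty":-0.35,"tz":-0.36,"rx":0.001,"ry":0.002,"rz":0},{"tx":-0.95,"ty":-0.53,"tz":-0.36,"rx":0.001,"ry":0.002,"rz":0}]'

```text
clock: 60.0
tool_pos: [0.4965, -0.0071, 0.1499]
tcp_rot: [[-0.914, 0.406, 0.002], [0.406, 0.914, -0.001], [-0.003, -0.0, -1.0]]
wrist_force: [1.1, -0.1, -0.9]
grip_width: 0.0208
```

Emit:
move_arm --series '[{"tx":-0.32,"ty":-0.18,"tz":0,"rx":0,"ry":0,"rz":0},{"tx":-0.64,"ty":-0.36,"tz":0,"rx":0,"ry":0,"rz":0},{"tx":-0.95,"ty":-0.53,"tz":0,"rx":0,"ry":0,"rz":0}]'

```text
clock: 60.3
tool_pos: [0.5491, -0.0777, 0.1495]
tcp_rot: [[-0.914, 0.406, 0.002], [0.406, 0.914, -0.001], [-0.002, -0.0, -1.0]]
wrist_force: [1.1, 0.2, -0.5]
grip_width: 0.0208
```

Emit:
move_arm --series '[{"tx":-0.32,"ty":-0.18,"tz":0,"rx":0,"ry":0,"rz":0},{"tx":-0.64,"ty":-0.36,"tz":0,"rx":0,"ry":0,"rz":0},{"tx":-0.95,"ty":-0.53,"tz":0,"rx":0,"ry":0,"rz":0}]'

```text
clock: 60.6
tool_pos: [0.6017, -0.1483, 0.1489]
tcp_rot: [[-0.914, 0.406, 0.001], [0.406, 0.914, -0.001], [-0.001, -0.0, -1.0]]
wrist_force: [0.3, 0.1, -0.2]
grip_width: 0.0208
```

Emit:
move_arm --series '[{"tx":-0.32,"ty":-0.18,"tz":0,"rx":0,"ry":0,"rz":0},{"tx":-0.64,"ty":-0.36,"tz":0,"rx":0,"ry":0,"rz":0},{"tx":-0.93,"ty":-0.53,"tz":0,"rx":0,"ry":0,"rz":0},{"tx":-0.93,"ty":-0.53,"tz":0,"rx":0,"ry":0,"rz":0}]'

```text
clock: 61.0
tool_pos: [0.6535, -0.2199, 0.1475]
tcp_rot: [[-0.913, 0.408, 0.001], [0.408, 0.913, -0.001], [-0.002, -0.001, -1.0]]
wrist_force: [0.0, 0.5, -2.2]
grip_width: 0.0207
```

```bash
python3 - <<'E'
from h import *
go([*tray(.095,.055),.042])
E
```

```text
tilt rx,ry [-0.0003  0.0008]
t 61.0 tcp [ 0.6535 -0.2199  0.1475] yaw 155.9 j [-0.4302  0.656   0.2136  1.1267 -0.0006 -0.0096] w 0.0207 F [ 0.0012  0.5072 -2.2048] -> shares [0.046 0.05  1.319]
```

Emit:
move_arm --series '[{"tx":0.046,"ty":0.05,"tz":0.3,"rx":0,"ry":0.001,"rz":0},{"tx":0.046,"ty":0.05,"tz":0.65,"rx":0,"ry":0.001,"rz":0},{"tx":0.046,"ty":0.05,"tz":0.95,"rx":0,"ry":0.001,"rz":0},{"tx":0.046,"ty":0.05,"tz":0.95,"rx":0,"ry":0.001,"rz":0}]'

```text
clock: 61.4
tool_pos: [0.6489, -0.2129, 0.0675]
tcp_rot: [[-0.913, 0.408, -0.007], [0.408, 0.913, 0.003], [0.008, -0.0, -1.0]]
wrist_force: [-1.1, -0.0, -0.9]
grip_width: 0.0211
```

Emit:
move_arm --series '[{"tx":0,"ty":0,"tz":0.15,"rx":0,"ry":0,"rz":0},{"tx":0,"ty":0,"tz":0.29,"rx":0,"ry":0,"rz":0},{"tx":0,"ty":0,"tz":0.34,"rx":0,"ry":0,"rz":0},{"tx":0,"ty":0,"tz":0.34,"rx":0,"ry":0,"rz":0}]'

```text
clock: 61.8
tool_pos: [0.6488, -0.2127, 0.0408]
tcp_rot: [[-0.913, 0.408, -0.007], [0.408, 0.913, 0.003], [0.007, -0.0, -1.0]]
wrist_force: [1.1, -0.5, -0.3]
grip_width: 0.0206
```

Emit:
move_arm --series '[{"tx":0,"ty":0,"tz":0,"rx":0,"ry":0,"rz":0},{"tx":0,"ty":0,"tz":0,"rx":0,"ry":0,"rz":0},{"tx":0,"ty":0,"tz":0,"rx":0,"ry":0,"rz":0}]' --gripper -0.1

```text
clock: 62.1
tool_pos: [0.649, -0.2128, 0.041]
tcp_rot: [[-0.913, 0.408, -0.006], [0.408, 0.913, 0.002], [0.007, -0.0, -1.0]]
wrist_force: [-0.2, 0.2, -0.7]
grip_width: 0.0464
```

Emit:
move_arm --series '[{"tx":0,"ty":0,"tz":-0.25,"rx":0,"ry":0,"rz":0},{"tx":0,"ty":0,"tz":-0.6,"rx":0,"ry":0,"rz":0},{"tx":0,"ty":0,"tz":-1,"rx":0,"ry":0,"rz":0}]'

```text
clock: 62.4
tool_pos: [0.6489, -0.2128, 0.1212]
tcp_rot: [[-0.913, 0.408, -0.008], [0.408, 0.913, 0.003], [0.008, -0.0, -1.0]]
wrist_force: [0.6, -0.3, 0.2]
grip_width: 0.0472
```

Emit:
move_arm --series '[{"tx":0,"ty":0,"tz":-0.33,"rx":0,"ry":0,"rz":0},{"tx":0,"ty":0,"tz":-0.66,"rx":0,"ry":0,"rz":0},{"tx":0,"ty":0,"tz":-1,"rx":0,"ry":0,"rz":0}]'

```text
clock: 62.7
tool_pos: [0.6494, -0.213, 0.2024]
tcp_rot: [[-0.913, 0.408, -0.008], [0.408, 0.913, 0.003], [0.008, -0.0, -1.0]]
wrist_force: [-0.1, -0.8, -0.2]
grip_width: 0.0469
```

Emit:
move_arm --series '[{"tx":0.3,"ty":0.3,"tz":0,"rx":0,"ry":0,"rz":0},{"tx":0.6,"ty":0.6,"tz":0,"rx":0,"ry":0,"rz":0},{"tx":1,"ty":1,"tz":0,"rx":0,"ry":0,"rz":0}]'

```text
clock: 63.0
tool_pos: [0.609, -0.1074, 0.2031]
tcp_rot: [[-0.912, 0.41, -0.006], [0.41, 0.912, 0.003], [0.007, -0.0, -1.0]]
wrist_force: [-0.1, 0.4, -0.2]
grip_width: 0.0469
```

Emit:
move_arm --series '[{"tx":0.3,"ty":0.3,"tz":0,"rx":0,"ry":0,"rz":0},{"tx":0.6,"ty":0.6,"tz":0,"rx":0,"ry":0,"rz":0},{"tx":1,"ty":1,"tz":0,"rx":0,"ry":0,"rz":0}]'

```text
clock: 63.3
tool_pos: [0.5686, -0.0012, 0.2038]
tcp_rot: [[-0.912, 0.411, -0.005], [0.411, 0.912, 0.002], [0.006, -0.0, -1.0]]
wrist_force: [0.6, 1.2, 0.4]
grip_width: 0.0471
```

Emit:
move_arm --series '[{"tx":0.3,"ty":0.3,"tz":0,"rx":0,"ry":0,"rz":0},{"tx":0.6,"ty":0.6,"tz":0,"rx":0,"ry":0,"rz":0},{"tx":1,"ty":1,"tz":0,"rx":0,"ry":0,"rz":0}]'

```text
clock: 63.6
tool_pos: [0.5283, 0.1053, 0.2044]
tcp_rot: [[-0.911, 0.412, -0.004], [0.412, 0.911, 0.002], [0.005, -0.0, -1.0]]
wrist_force: [0.8, 1.0, -0.1]
grip_width: 0.047
```

Emit:
move_arm --series '[{"tx":0.3,"ty":0,"tz":0,"rx":0,"ry":0,"rz":0},{"tx":0.6,"ty":0,"tz":0,"rx":0,"ry":0,"rz":0},{"tx":0.8,"ty":0,"tz":0,"rx":0,"ry":0,"rz":0},{"tx":0.8,"ty":0,"tz":0,"rx":0,"ry":0,"rz":0}]'

```text
clock: 64.0
tool_pos: [0.4684, 0.1324, 0.2051]
tcp_rot: [[-0.912, 0.41, -0.005], [0.41, 0.912, 0.002], [0.005, -0.0, -1.0]]
wrist_force: [0.3, 0.3, 0.7]
grip_width: 0.0467
```

```bash
python3 - <<'E'
from h import *
a=cam('top','t8.png');b=cam('scene','s8.png')
cv2.imwrite('pics/c8.png',np.hstack([cv2.resize(a['image'][115:285,360:500],(350,425),interpolation=cv2.INTER_CUBIC),cv2.resize(b['image'][140:310,120:300],(450,425),interpolation=cv2.INTER_CUBIC)]))
go([.4,0,.2])
E
```

```text
tilt rx,ry [ 0.0002 -0.0018]
t 64.1 tcp [0.4706 0.1316 0.2051] yaw 155.7 j [ 0.1214  0.2416 -0.2915  1.0407  0.0023  0.5452] w 0.0470 F [-0.0858 -0.4741 -0.2822] -> shares [ 0.128 -1.862  0.064]
```

View pics/c8.png

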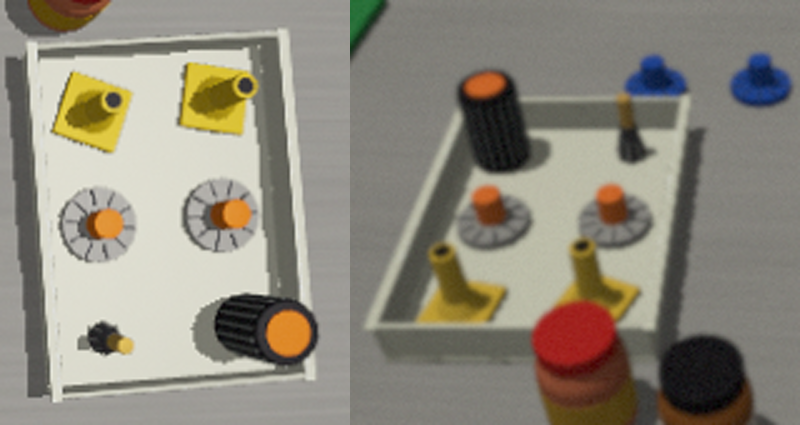

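View pics/t8.png

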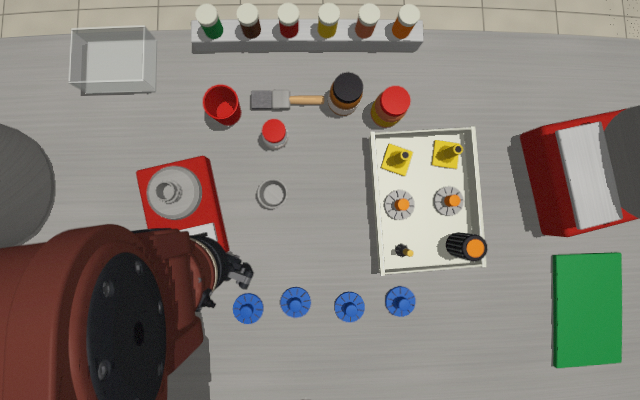

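```bash
python3 -c "
from workcell import r
print(r.close_job())"
```

```text
the job is handed in; nothing more can be done
None
```

The mill is stripped, and I handed the job in at about 64 s of the 210 s allowed.

- **Slider:** I gripped the slider and moved it about 37 mm. The gripper's position read about 0.3 mm from the mark's measured position. I last saw the slider after the cap was off. The arm hid it in the final top view, so I didn't re-check it at the end.
- **Cap and burr:** I turned the cap about 1.87 turns in two strokes, until only roughly its own weight showed at the wrist. Then I lifted it off and pulled the burr straight up. Both are in the tray.
- **Loose parts:** Two grinding wheels and two yellow chutes were on the table, and all four are in the tray. One chute was knocked aside during the run; I measured its new place before picking it up.

The last pictures from both cameras show all six parts standing upright in the tray and no mill parts left on the table. By eye, the blue look-alikes, jars, pot, cup and brush are where they started. The gripper is clear of everything.

The wrist force stayed below about 13 N in the readings I saw. No check failed, and the two cameras disagreed by at most about 4 mm on any part's position.

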